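# Drift the centrifuge hold-down strap into line and bolt it

## Robot

A 7-joint arm with a two-finger parallel gripper is mounted at the origin on the work surface. World frame = base frame: x ahead of the robot, y to its left, z up, the work surface at z = 0. Lengths are in m, angles in rad, forces in N, time in s.
With the tool pointing down it reaches from about 0.35 to 0.775 m from the base axis. Payload 3.1 kg.
Tool frame: the origin (TCP) lies at the very end of the fingers, on their centre line; the grasp point (between the pads) lies 19 mm behind it (ctrl.grasp_offset is the distance from the TCP to the grasp point, in m); y points along the fingers, x is the direction in which the jaws open and shut, and the axes are right-handed (so a half turn about y gives the same grasp; the last joint's range is limited). The gripper opens to 85 mm and grips with 20 to 120 N. Pads are 22 mm wide; open, the fingers measure 114 mm over their backs; the gripper's body (76 mm by 85 mm) begins 54 mm behind the grasp point. The pads swing forward as they close: fully open they stand 13 mm farther back than shut.
Start: joints at [-0.042, 0.311, 0.014, 1.512, -0.004, 1.319, -0.027], TCP at [0.55, 0, 0.231] pointing down, gripper open.
Joint ranges: [-2.7, 2.7], [-0.3, 1.91], [-1.27, 1.3], [0.12, 2.57], [-1.44, 4.58], [0.2, 2.03], [-3.05, 3.05]. Speed limits (rad/s): [2.79, 2.79, 3.14, 3.14, 3.14, 3.14, 3.14].

## Interface

Orientations are given as a 3x3 rotation matrix whose columns are the frame's x, y, z axes.
In Python, from rig import ctrl gives the robot as it stands.
- The arm moves only by the tool send_rows, never from a script. Its argument "rows" is a list of rows, each an object of numbers: "jaw": the finger opening in cm, from 0 to 8.54; "tx", "ty", "tz": the shift along the tool's x, y, z in cm; "roll": the turn about the tool's y in degrees. A call has exactly 8 rows; each row shifts and turns the pose as measured when the row begins, along the tool's axes as they then stand; what a row does not reach is not made up. A row lasts 1/8 s, in which the tool goes at most 62.5 mm and 10.7 degrees, less where a joint would pass 70% of its speed; a pose out of reach is approached as far as the arm can. A call with a gripper value outside its range is refused whole. The fingers move at their own pace and stop on an object; the grip force is fixed at half the most. Time passes only in rows, so rows that do not move let the fingers close, or fill a call up. It gives the time, the measured TCP pose, the force and the opening at its end, in the units of the state.
- ctrl.get_obs(): the state, without advancing time (a new reading comes with each control period).
- ctrl.camera(name): name is "scene" or "side" or "wrist"; returns a dict with "img" (480x640x3 uint8, red, green, blue), "fx", "fy", "cx", "cy" (pixels), "D" ([k1, k2, p1, p2, k3] as OpenCV has them; the pictures are not rectified), "R" (3x3) and "t" (3): a world point X has camera coordinates R X + t. Camera axes: x right, y down, z forward; pixel columns grow to the right and rows downward; lengths in m; the calibration is good to about 2 mm. A picture is of the moment at which its call begins. There is no depth.
- ctrl.close_job(): hands the job in, once; it reports no verdict.
The state is a dict: "t": time; "q": joint angles; "dq": joint speeds; "effort": joint torques, N m; "tcp_pos": TCP position; "eef_rot": TCP orientation; "ft_force": force on the tool from outside, world axes, zero at the start; "torque": the same for the moment, N m; "finger_gap": finger opening in m.
Only numpy, scipy, OpenCV 4.12 (cv2) and the standard library are available. Lean on these libraries where they do the work, as an engineer would, in place of code of your own. Each camera call takes 0.05 s, during which the arm holds its last target. There are 200 camera calls.

## Task

The centrifuge's hold-down strap has shifted out of line with the hole in its bench bracket, which it half covers. Take the tapered drift from the stand and work it down through the strap into the bracket until its shoulder is down on the strap and the holes are in line, hang the drift back in the stand, then drop the bolt fully home through strap and bracket. Never press on the strap or bracket with more than 30 N, and leave everything else where it is.

Things in the scene. Friction and masses are not known exactly. Their poses are not given: they have to be found in the camera images.
- mount: Fixed hold-down of a small white bench centrifuge (round, 176 mm across, 150 mm high, centred 250 mm along +y from here); bracket, strap and centrifuge all belong to it. Origin on the bench, under the middle of the bracket; z up. The strap runs along y to its pivot stud, 130 mm along +y
- bracket_top (a point): Middle of the bracket's top face, 50 mm above the bench, on the mount. The bracket is a firmly fixed aluminium block, 48 mm square, with an upright 20 mm hole, clear to 4 mm above the bench. The hole's centre is 8 mm from this middle, but the block was fitted turned any way round, so in which direction is not measured: look or feel for it under the strap
- strap_hole (a point): Centre of the 20 mm through hole in the free end of the strap (dark steel, 40 x 8 mm), at its top face 59 mm above the bench; z up. The strap lies level 1 mm above the bracket and, on its slotted pivot, can swing and slide 10 mm any way at the hole; it stays where put and takes about 2.5 N sideways to move. It starts within 1 mm of the bracket's middle
- drift: Tapered steel drift, hanging upright in the stand. Origin on its axis at the shoulder (underside of the handle); z up along the handle. Handle a cylinder 27 mm across and 45 mm tall; below the shoulder a straight part 19 mm across for 14 mm, then a cone 34 mm long down to a flat 7 mm tip, 48 mm below the origin. 280 g or so
- bolt: Steel bolt with a knurled round head 29 mm across and 24 mm tall, hanging upright in the stand. Origin on its axis at the underside of the head; z up. Shank 18 mm across and 40 mm long, its last 4 mm narrowing to 12 mm. 180 g or so
- stand: Plywood stand, fixed, 180 mm along y and 70 mm along x. Origin at the bench, z up. Its top plate (50 mm wide, 12 mm thick, open below) has its top face 70 mm up, with three 21 mm holes at y = -55, 0 and 55 mm, x = 0. Drift, bolt and punch hang in these in any order, their shoulders on the plate
- punch: Straight steel punch in the stand, not needed: slim grip 12 mm across and 58 mm tall on a 27 mm collar. Origin on its axis under the collar
- spanner: Spanner 160 mm long lying on the bench, not needed; origin at the middle of its underside
- reagent: Amber reagent bottle 60 mm across, 120 mm tall, not needed; origin at the centre of its base
- beaker: Clear beaker 72 mm across, 90 mm tall, not needed; origin at the centre of its base
- washer: Flat steel washer 36 mm across, 4 mm thick, lying on the bench, not needed; origin at the centre of its underside
- carton: Cardboard carton 110 x 160 x 60 mm, not needed; origin at the centre of its underside
- rotor: Spare aluminium rotor 110 mm across, 50 mm tall, not needed; origin at the centre of its underside
There are look-alikes about, which are no part of the job. Leave any blue or yellow look-alike of the drift alone. Leave any orange look-alike of the bolt alone.

How it is judged:
By the outcome, as a careful person would: the job done as asked, in the order asked, and still so for the second after the job is handed in, with the robot touching nothing.
It also fails if it takes over 72 s, if anything falls off the work surface, if the arm or the gripper's body presses on something with over 40 N, if the wrist force passes 120 N, or if a joint passes its speed limit or range.

## Working session

There is one attempt and no reset: what is moved stays moved. The work goes in short steps, Python scripts to look and compute and a tool call to move; the robot and the scene stay as the last step left them, time stands still between calls to the robot, and variables do not carry over. Pictures are saved under pics/ and viewed, on a budget of 10 in all, crops included, one or two more only if the job needs it, and the job is handed in when it is done.

Besides the shell and the picture viewer there is one more tool, called after "Call:" by a JSON object that holds its "method" and its "body". send_rows: Moves the arm, as the interface text tells. Its arguments: {"type":"object","properties":{"rows":{"type":"array","items":{"type":"object","properties":{"jaw":{"type":"number"},"tx":{"type":"number"},"ty":{"type":"number"},"tz":{"type":"number"},"roll":{"type":"number"}}}}},"required":["rows"]}

```bash
ls; mkdir -p pics; python3 - <<'E'
from rig import ctrl
import cv2,numpy as np
o=ctrl.get_obs();print(o['t'],o['tcp_pos'],o['eef_rot'],o['ft_force'],o['finger_gap'])
for n in ['scene','side','wrist']:
    c=ctrl.camera(n);cv2.imwrite(f'pics/{n}0.png',c['img'][:,:,::-1])
    print(n,c['fx'],c['fy'],c['cx'],c['cy'],c['D'],'pos',-c['R'].T@c['t'],c['R'].round(3).tolist())
E
```

```text
pics
0.0 [5.49252923e-01 1.64478296e-05 2.30191059e-01] [[ 9.99997057e-01 -2.42491040e-03 -7.83273985e-05]
 [ 7.80770992e-05 -1.03314499e-04  9.99999992e-01]
 [-2.42491847e-03 -9.99997055e-01 -1.03124865e-04]] [ 0.95677813 -0.15542512  0.1177477 ] 0.08534868053351415
scene 506.1319292937997 506.1319292937997 320.0174229677094 241.82276506600303 [-0.03942234  0.          0.          0.          0.        ] pos [ 1.31816916 -0.01818281  0.66791497] [[-0.193, 0.981, -0.003], [0.576, 0.111, -0.81], [-0.794, -0.159, -0.586]]
side 466.6973239688538 466.6973239688538 320.88076056324707 242.22292824559253 [-3.89519129e-05  0.00000000e+00  0.00000000e+00  0.00000000e+00
  0.00000000e+00] pos [ 0.37456865 -0.92764246  0.58034764] [[0.976, -0.216, -0.02], [-0.137, -0.543, -0.829], [0.168, 0.812, -0.56]]
wrist 378.7655630634445 378.7655630634445 324.12392378609877 235.0078825156693 [-0.06476278  0.          0.          0.          0.        ] pos [0.54891604 0.06625238 0.3717641 ] [[1.0, 0.001, -0.003], [0.002, -0.964, 0.265], [-0.002, -0.265, -0.964]]
```

View pics/scene0.png

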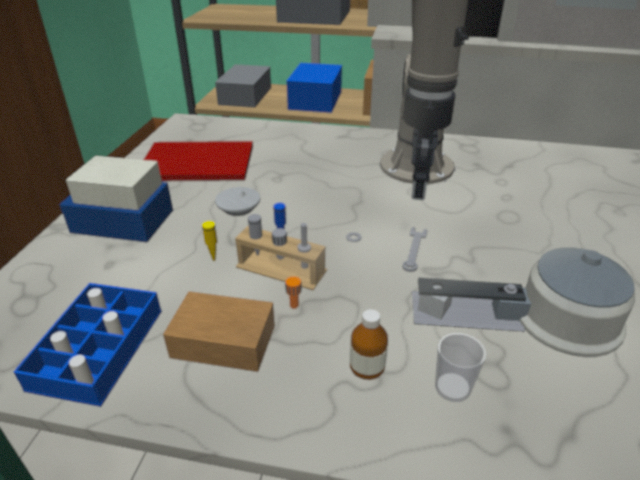

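View pics/side0.png

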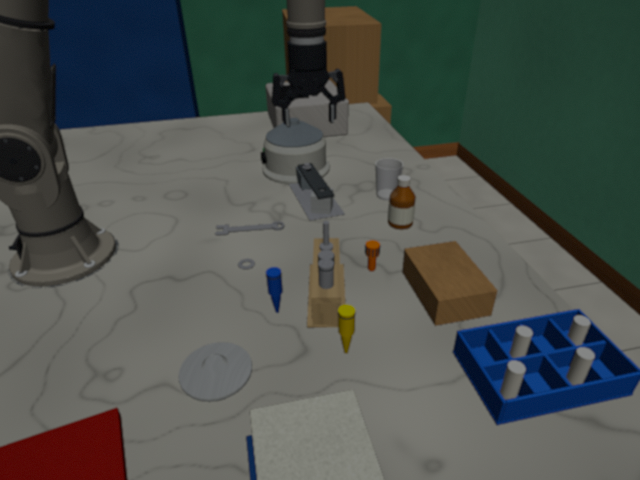

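Scene view: the stand is at (280,255), holding a tall grey handle at (255,227), a short knurled head at (280,237) and the punch at (304,237). The strap's free end is near (432,287). Drift candidates are grey (255,227), blue (280,215) and yellow (209,238). Bolt candidates are grey (280,237) and orange (293,290). By the description I choose the two grey ones in the stand, and will check them in a crop.

```bash
python3 - <<'E'
import cv2,numpy as np
a=cv2.imread('pics/scene0.png');b=cv2.imread('pics/side0.png')
r=lambda im,x,y,w,h:cv2.resize(im[y:y+h,x:x+w],(400,300),interpolation=cv2.INTER_CUBIC)
cv2.imwrite('pics/crop.png',np.vstack([np.hstack([r(a,220,200,120,90),r(a,400,255,120,90)]),np.hstack([r(b,270,215,120,90),r(b,270,150,80,60)])]))
E
```

```text
(no output)
```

View pics/crop.png

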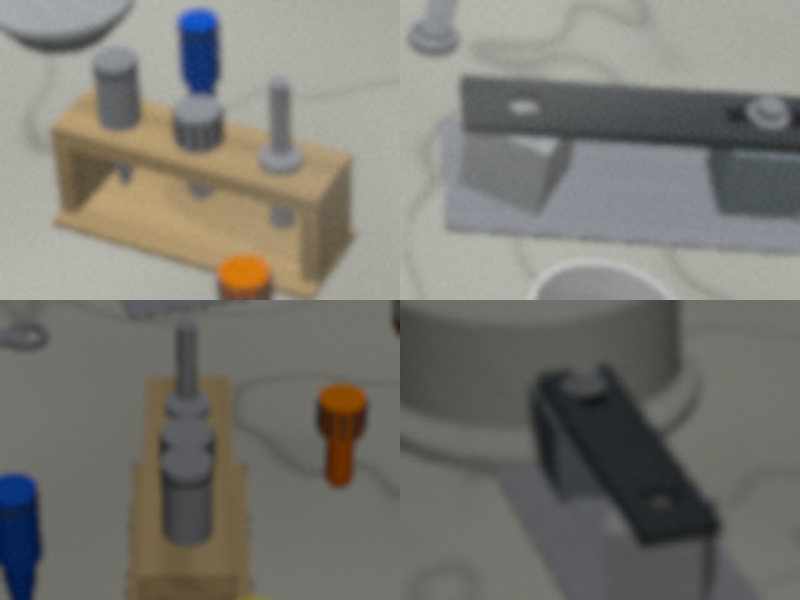

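The crop confirms it: the drift handle top is at scene (255,219), the bolt head top at (280,232) and the strap hole at (437,287). In the side view the drift top is at (326,264) and the hole at (322,190).

```bash
cat >h.py <<'E'
from rig import ctrl
import cv2,numpy as np
def ray(c,u,v):
    K=np.array([[c['fx'],0,c['cx']],[0,c['fy'],c['cy']],[0,0,1.]])
    p=cv2.undistortPoints(np.array([[[u,v]]],float),K,np.array(c['D']))[0,0]
    R=np.array(c['R']);return -R.T@c['t'],R.T@np.array([p[0],p[1],1])
def onz(c,u,v,z):
    o,d=ray(c,u,v);return (o+d*(z-o[2])/d[2]).round(4)
def proj(c,X):
    K=np.array([[c['fx'],0,c['cx']],[0,c['fy'],c['cy']],[0,0,1.]])
    return cv2.projectPoints(np.array(X,float).reshape(-1,3),cv2.Rodrigues(np.array(c['R']))[0],np.array(c['t'],float),K,np.array(c['D']))[0][:,0].round(1)
E
python3 - <<'E'
from h import *
s=ctrl.camera('scene');d=ctrl.camera('side')
print('drift',onz(s,255.1,218.6,.115),onz(d,326.4,353.4-90,.115))
print('bolt',onz(s,279.7,232.1,.094),onz(d,326.4,215+133/3.33,.094))
print('punchtip',onz(s,304,224.5,.128+.0),onz(d,326,222.5,.128))
print('hole',onz(s,437.2,287.1,.059),onz(d,322,190.4,.059))
print('stud',onz(s,510.4,288,.064))
for n,p in dict(blue=(279.7,206),yel=(209,225),orange=(293.5,281)).items():print(n,onz(s,*p,.09))
w=ctrl.camera('wrist');o=ctrl.get_obs()
print('cam in tool',o['eef_rot'].T@(-w['R'].T@w['t']-o['tcp_pos']),(w['R']@o['eef_rot']).round(3).tolist())
E
```

```text
drift [ 0.5164 -0.3099  0.115 ] [ 0.5098 -0.3166  0.115 ]
bolt [ 0.5237 -0.2584  0.094 ] [ 0.5217 -0.2644  0.094 ]
punchtip [ 0.5374 -0.2051  0.128 ] [ 0.5339 -0.2103  0.128 ]
hole [0.5914 0.0548 0.059 ] [0.5818 0.0438 0.059 ]
stud [0.575  0.1851 0.064 ]
blue [ 0.4225 -0.2855  0.09  ]
yel [ 0.5208 -0.409   0.09  ]
orange [ 0.6596 -0.1975  0.09  ]
cam in tool [-0.00078515 -0.14129257  0.06624944] [[1.0, 0.001, 0.001], [0.001, -0.265, -0.964], [-0.001, 0.964, -0.265]]
```

Call:
{"method": "send_rows", "body": {"rows": [{"tx": 1,"ty": 2.5,"tz": -0.4},{"tx": 1,"ty": 2.5,"tz": -0.4},{"tx": 1,"ty": 2.5,"tz": -0.4},{"tx": 0.8,"ty": 1.5,"tz": -0.4},{},{},{},{}]}}

```text
invalid input
```

```bash
python3 - <<'E'
from h import *
o=ctrl.get_obs();print(o['t'],o['tcp_pos'],o['eef_rot'].round(3).tolist(),o['ft_force'])
w=ctrl.camera('wrist');np.save('w1.npy',{k:w[k] for k in w},allow_pickle=True)
cv2.imwrite('pics/w1.png',w['img'][:,:,::-1])
p=proj(w,[.587,.05,.059])[0];print(p)
x,y=(p-[60,45]).astype(int);x=max(x,0);y=max(y,0);print(x,y)
cv2.imwrite('pics/w1c.png',cv2.resize(w['img'][y:y+90,x:x+120,::-1],None,fx=6.66,fy=6.66,interpolation=cv2.INTER_CUBIC)[:600,:800])
E
```

```text
0.3 [ 5.49778884e-01 -5.08780643e-06  2.30940513e-01] [[1.0, -0.001, -0.0], [0.0, -0.0, 1.0], [-0.001, -1.0, -0.0]] [ 1.09525706 -0.47054368 -0.36296301]
[371.2 152.3]
311 107
```

View pics/w1c.png

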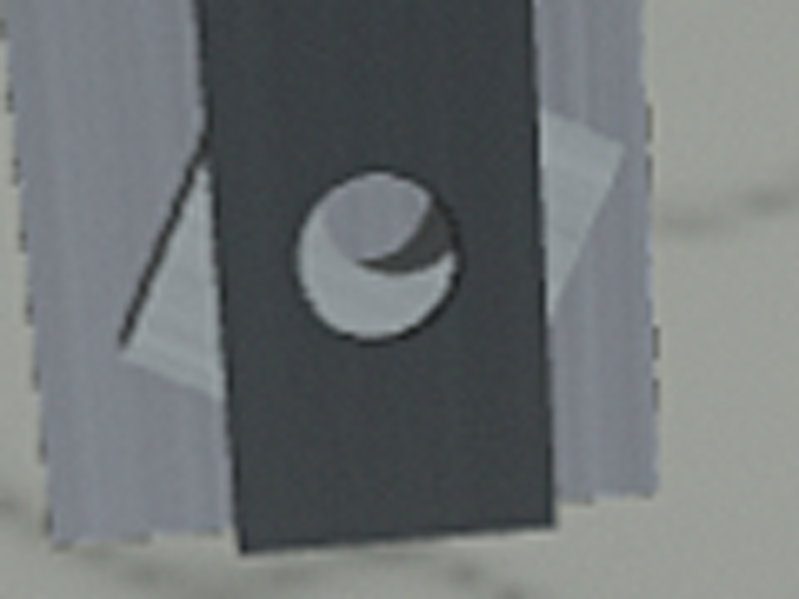

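The crop shows the strap hole at w1 (367.8,145.3). The bracket hole's rim circle is centred near (371,136), towards +y and slightly +x. The block corners average to (367,144).

```bash
python3 - <<'E'
from h import *
w=np.load('w1.npy',allow_pickle=True).item()
f=lambda x,y,z:onz(w,311+x/6.66,107+y/6.66,z)
print('strap',f(378,255,.059),'edges',f(297,255,.059),f(459,255,.059))
print('brk',f(400,195,.05),'corners',f(122,345,.05),f(625,150,.05),'mid',(f(122,345,.05)+f(625,150,.05))/2)
for p in [(322,215),(350,258),(400,273),(455,252)]:
  q=f(*p,.05);print(q,np.hypot(*(q-f(400,195,.05))[:2]))
print('strap end corners',f(240,552,.059),f(553,525,.059))
E
```

```text
strap [0.584  0.0556 0.059 ] edges [0.5742 0.0555 0.059 ] [0.5939 0.0556 0.059 ]
brk [0.5876 0.0626 0.05  ] corners [0.5531 0.0441 0.05  ] [0.6154 0.0682 0.05  ] mid [0.58425 0.05615 0.05   ]
[0.5779 0.0601 0.05  ] 0.010016985574512964
[0.5815 0.0549 0.05  ] 0.009823441352194252
[0.5878 0.0531 0.05  ] 0.00950210502993942
[0.5947 0.0557 0.05  ] 0.00990050503762308
strap end corners [0.5678 0.0192 0.059 ] [0.6068 0.0227 0.059 ]
```

Call:
{"method": "send_rows", "body": {"rows": [{"tx": -0.5,"ty": 0,"tz": -5,"roll": 0,"jaw": 6},{"tx": -0.5,"ty": 0,"tz": -5,"roll": 0,"jaw": 6},{"tx": -0.5,"ty": 0,"tz": -5,"roll": 0,"jaw": 6},{"tx": -0.5,"ty": 0,"tz": -5,"roll": 0,"jaw": 6},{"tx": -0.5,"ty": 0,"tz": -5,"roll": 0,"jaw": 6},{"tx": -0.5,"ty": 0,"tz": -5,"roll": 0,"jaw": 6},{"tx": -0.5,"ty": 0,"tz": -1,"roll": 0,"jaw": 6},{"tx": 0,"ty": 0,"tz": 0,"roll": 0,"jaw": 6}]}}

```text
t: 1.35
tcp_pos: [0.516, -0.3163, 0.2295]
eef_rot: [[1.0, 0.0, -0.007], [0.007, 0.002, 1.0], [0.0, -1.0, 0.002]]
ft_force: [0.1, -0.2, -0.6]
finger_gap: 0.0603
```

Consistent: the strap hole is at (0.584,0.0556), the bracket hole at (0.5876,0.0626), and the offset from the block middle is 7–8 mm. Next, a close look over the stand.

```bash
python3 - <<'E'
from h import *
w=ctrl.camera('wrist');np.save('w2.npy',w,allow_pickle=True)
print(proj(w,[[.513,-.313,.115],[.522,-.261,.094]]))
cv2.imwrite('pics/w2.png',w['img'][:,:,::-1])
E
```

```text
[[321.  225.1]
 [334.3 147.7]]
```

View pics/w2.png

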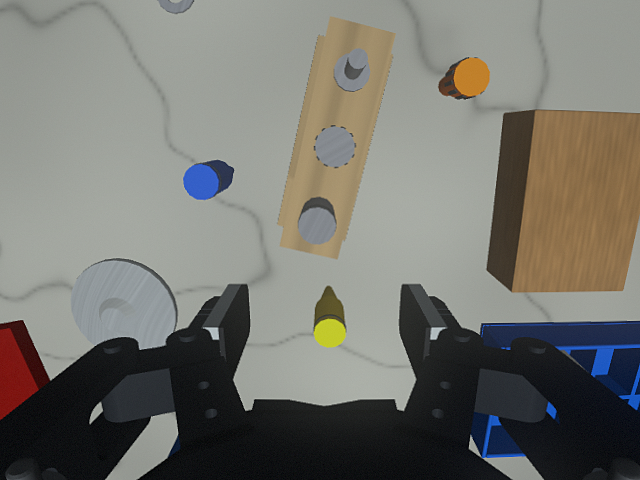

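The wrist view shows the drift top at (317,225), the bolt head at (335,146) and the punch beyond it. The blue and yellow look-alikes are well clear.

```bash
python3 - <<'E'
from h import *
w=np.load('w2.npy',allow_pickle=True).item()
print('drift',onz(w,317,225,.115),'bolt',onz(w,335,146,.094),'punch',onz(w,351,72,.076),'yel',onz(w,330,333,.093),'blue',onz(w,202,181,.093))
E
```

```text
drift [ 0.5102 -0.313   0.115 ] bolt [ 0.5225 -0.2598  0.094 ] punch [ 0.534  -0.2071  0.076 ] yel [ 0.5207 -0.4096  0.093 ] blue [ 0.4247 -0.2855  0.093 ]
```

Call:
{"method": "send_rows", "body": {"rows": [{"tx": -0.3,"ty": 2,"tz": 0.2,"roll": 0,"jaw": 6},{"tx": -0.3,"ty": 2,"tz": 0.2,"roll": 0,"jaw": 6},{"tx": 0,"ty": 2,"tz": 0,"roll": 0,"jaw": 6},{"tx": 0,"ty": 2,"tz": 0,"roll": 0,"jaw": 6},{"tx": 0,"ty": 2,"tz": 0,"roll": 0,"jaw": 6},{"tx": 0,"ty": 2,"tz": 0,"roll": 0,"jaw": 6},{"tx": 0,"ty": 1,"tz": 0,"roll": 0,"jaw": 6},{"tx": 0,"ty": 0,"tz": 0,"roll": 0,"jaw": 6}]}}

```text
t: 2.4
tcp_pos: [0.5205, -0.2895, 0.0981]
eef_rot: [[0.999, 0.009, -0.038], [0.038, 0.012, 0.999], [0.009, -1.0, 0.012]]
ft_force: [0.2, -0.1, 0.1]
finger_gap: 0.0602
```

```bash
python3 - <<'E'
from h import *
o=ctrl.get_obs();print(o['t'],o['tcp_pos'],o['eef_rot'].round(4).tolist(),o['ft_force'],o['dq'].round(3))
w=ctrl.camera('wrist');np.save('w3.npy',w,allow_pickle=True);o=ctrl.get_obs();print(o['tcp_pos'],o['dq'].round(3))
E
```

```text
2.4 [ 0.52046234 -0.28950727  0.09811037] [[0.9992, 0.0085, -0.0379], [0.0378, 0.0124, 0.9992], [0.009, -0.9999, 0.0121]] [ 0.24158994 -0.11452412  0.14372787] [-0.014 -0.013 -0.006 -0.01  -0.002 -0.002 -0.002]
[ 0.52094543 -0.28960066  0.09868125] [ 0.008 -0.009  0.006 -0.019  0.001 -0.     0.   ]
```

Call:
{"method": "send_rows", "body": {"rows": [{"tx": 0,"ty": 0,"tz": 0,"roll": 0,"jaw": 6},{"tx": 0,"ty": 0,"tz": 0,"roll": 0,"jaw": 6},{"tx": 0,"ty": 0,"tz": 0,"roll": 0,"jaw": 6},{"tx": 0,"ty": 0,"tz": 0,"roll": 0,"jaw": 6},{"tx": 0,"ty": 0,"tz": 0,"roll": 0,"jaw": 6},{"tx": 0,"ty": 0,"tz": 0,"roll": 0,"jaw": 6},{"tx": 0,"ty": 0,"tz": 0,"roll": 0,"jaw": 6},{"tx": 0,"ty": 0,"tz": 0,"roll": 0,"jaw": 6}]}}

```text
t: 3.45
tcp_pos: [0.5225, -0.2909, 0.1015]
eef_rot: [[0.999, 0.014, -0.037], [0.037, 0.01, 0.999], [0.015, -1.0, 0.009]]
ft_force: [-0.6, -0.5, 0.5]
finger_gap: 0.06
```

Call:
{"method": "send_rows", "body": {"rows": [{"tx": -0.4,"ty": 0,"tz": -0.6,"roll": 0,"jaw": 6},{"tx": -0.4,"ty": 0,"tz": -0.6,"roll": 0,"jaw": 6},{"tx": -0.4,"ty": 0,"tz": -0.6,"roll": 0,"jaw": 6},{"tx": 0,"ty": 0,"tz": -0.4,"roll": 0,"jaw": 6},{"tx": 0,"ty": 0,"tz": 0,"roll": 0,"jaw": 6},{"tx": 0,"ty": 0,"tz": 0,"roll": 0,"jaw": 6},{"tx": 0,"ty": 0,"tz": 0,"roll": 0,"jaw": 6},{"tx": 0,"ty": 0,"tz": 0,"roll": 0,"jaw": 6}]}}

```text
t: 4.45
tcp_pos: [0.5103, -0.3152, 0.101]
eef_rot: [[0.999, 0.014, -0.037], [0.037, 0.009, 0.999], [0.014, -1.0, 0.009]]
ft_force: [0.6, -0.4, 0.6]
finger_gap: 0.0603
```

```bash
python3 - <<'E'
from h import *
for n in ['w1','w2','w3']:
    w=np.load(n+'.npy',allow_pickle=True).item();print(n,(-w['R'].T@w['t']).round(4),w['R'].round(3)[2])
o=ctrl.get_obs();print(o['t'],o['tcp_pos'],o['eef_rot'].round(4).tolist(),o['ft_force'],o['q'].round(3),o['torque'])
E
```

```text
w1 [0.5492 0.0663 0.3724] [-0.001 -0.265 -0.964]
w2 [ 0.5148 -0.2503  0.3711] [ 0.002 -0.263 -0.965]
w3 [ 0.516  -0.2251  0.2403] [ 0.018 -0.252 -0.967]
4.45 [ 0.51028391 -0.31523223  0.10100548] [[0.9992, 0.0141, -0.0369], [0.0367, 0.0094, 0.9993], [0.0144, -0.9999, 0.0089]] [ 0.62371289 -0.35616192  0.56350391] [ 0.438  0.506  0.137  1.564 -0.093  1.071  0.64 ] [-0.03456116 -0.02305153 -0.00750893]
```

Call:
{"method": "send_rows", "body": {"rows": [{"tx": 0,"ty": 0.4,"tz": 0.1,"roll": 0,"jaw": 6},{"tx": 0,"ty": 0.4,"tz": 0.1,"roll": 0,"jaw": 6},{"tx": 0,"ty": 0.4,"tz": 0,"roll": 0,"jaw": 6},{"tx": 0,"ty": 0.4,"tz": 0,"roll": 0,"jaw": 6},{"tx": 0,"ty": 0.4,"tz": 0,"roll": 0,"jaw": 6},{"tx": 0,"ty": 0.3,"tz": 0,"roll": 0,"jaw": 6},{"tx": 0,"ty": 0,"tz": 0,"roll": 0,"jaw": 6},{"tx": 0,"ty": 0,"tz": 0,"roll": 0,"jaw": 6}]}}

```text
t: 5.45
tcp_pos: [0.5104, -0.3122, 0.0759]
eef_rot: [[0.999, 0.013, -0.038], [0.037, 0.01, 0.999], [0.014, -1.0, 0.01]]
ft_force: [0.0, 0.1, 0.2]
finger_gap: 0.0597
```

Call:
{"method": "send_rows", "body": {"rows": [{"tx": 0,"ty": 0,"tz": 0,"roll": 0,"jaw": 1},{"tx": 0,"ty": 0,"tz": 0,"roll": 0,"jaw": 1},{"tx": 0,"ty": 0,"tz": 0,"roll": 0,"jaw": 1},{"tx": 0,"ty": 0,"tz": 0,"roll": 0,"jaw": 1},{"tx": 0,"ty": 0,"tz": 0,"roll": 0,"jaw": 1},{"tx": 0,"ty": 0,"tz": 0,"roll": 0,"jaw": 1},{"tx": 0,"ty": -0.2,"tz": 0,"roll": 0,"jaw": 1},{"tx": 0,"ty": -0.2,"tz": 0,"roll": 0,"jaw": 1}]}}

```text
t: 6.45
tcp_pos: [0.5097, -0.3119, 0.0795]
eef_rot: [[0.999, 0.012, -0.037], [0.037, 0.011, 0.999], [0.012, -1.0, 0.01]]
ft_force: [-0.5, -0.3, -2.6]
finger_gap: 0.0254
```

Call:
{"method": "send_rows", "body": {"rows": [{"tx": 0,"ty": -1,"tz": 0,"roll": 0,"jaw": 1},{"tx": 0,"ty": -1.5,"tz": 0,"roll": 0,"jaw": 1},{"tx": 0,"ty": -2,"tz": 0,"roll": 0,"jaw": 1},{"tx": 0,"ty": -2,"tz": 0,"roll": 0,"jaw": 1},{"tx": 0,"ty": -2,"tz": 0,"roll": 0,"jaw": 1},{"tx": 0,"ty": -2,"tz": 0,"roll": 0,"jaw": 1},{"tx": 0,"ty": -2,"tz": 0,"roll": 0,"jaw": 1},{"tx": 0,"ty": -1,"tz": 0,"roll": 0,"jaw": 1}]}}

```text
t: 7.45
tcp_pos: [0.5065, -0.313, 0.2253]
eef_rot: [[0.999, 0.012, -0.037], [0.037, 0.011, 0.999], [0.012, -1.0, 0.01]]
ft_force: [0.1, -0.1, -2.7]
finger_gap: 0.0258
```

Call:
{"method": "send_rows", "body": {"rows": [{"tx": 0.6,"ty": 0,"tz": 3,"roll": 0,"jaw": 1},{"tx": 1.3,"ty": 0,"tz": 5,"roll": 0,"jaw": 1},{"tx": 1.3,"ty": 0,"tz": 5,"roll": 0,"jaw": 1},{"tx": 1.3,"ty": 0,"tz": 5,"roll": 0,"jaw": 1},{"tx": 1.3,"ty": 0,"tz": 5,"roll": 0,"jaw": 1},{"tx": 1.3,"ty": 0,"tz": 5,"roll": 0,"jaw": 1},{"tx": 1.3,"ty": 0,"tz": 5,"roll": 0,"jaw": 1},{"tx": 0.9,"ty": 0,"tz": 3,"roll": 0,"jaw": 1}]}}

```text
t: 8.45
tcp_pos: [0.5865, 0.0545, 0.2321]
eef_rot: [[1.0, 0.01, -0.025], [0.025, 0.006, 1.0], [0.01, -1.0, 0.006]]
ft_force: [0.4, -0.2, -2.7]
finger_gap: 0.0253
```

Call:
{"method": "send_rows", "body": {"rows": [{"tx": 0,"ty": 1,"tz": 0,"roll": 0,"jaw": 1},{"tx": 0,"ty": 1.5,"tz": 0,"roll": 0,"jaw": 1},{"tx": 0,"ty": 1.5,"tz": 0,"roll": 0,"jaw": 1},{"tx": 0,"ty": 1.5,"tz": 0,"roll": 0,"jaw": 1},{"tx": 0,"ty": 1.5,"tz": 0.2,"roll": 0,"jaw": 1},{"tx": 0,"ty": 1.5,"tz": 0,"roll": 0,"jaw": 1},{"tx": 0,"ty": 1,"tz": 0,"roll": 0,"jaw": 1},{"tx": 0,"ty": 0,"tz": 0,"roll": 0,"jaw": 1}]}}

```text
t: 9.45
tcp_pos: [0.5848, 0.0545, 0.129]
eef_rot: [[1.0, 0.004, -0.023], [0.023, 0.004, 1.0], [0.004, -1.0, 0.004]]
ft_force: [0.3, 1.0, -2.6]
finger_gap: 0.0254
```

```bash
python3 - <<'E'
from h import *
o=ctrl.get_obs();T=o['tcp_pos'];print(T,o['eef_rot'].round(4).tolist(),o['ft_force'])
ims=[]
for n,s,wd in [('wrist',2.5,160),('scene',5,80),('side',5,80)]:
    c=ctrl.camera(n);np.save('d_'+n+'.npy',c,allow_pickle=True)
    p=proj(c,T+[0,0,-.04])[0];x,y=(p-[wd/2,wd*.375]).astype(int);y=max(y,0);y=min(y,int(480-wd*.75))
    print(n,x,y,'expect tip',proj(c,T+[0,0,-.0537])[0],'shoulder',proj(c,T+[0,0,-.0057])[0])
    ims.append(cv2.resize(c['img'][y:y+int(wd*.75),x:x+wd,::-1],(400,300),interpolation=cv2.INTER_CUBIC))
cv2.imwrite('pics/d.png',np.vstack([np.hstack(ims[:2]),np.hstack([ims[2],ims[2]*0])]))
E
```

```text
[0.58483434 0.05454225 0.12899582] [[0.9997, 0.0041, -0.0229], [0.0228, 0.004, 0.9997], [0.0042, -1.0, 0.0039]] [ 0.32914859  0.96601952 -2.64538222]
wrist 245 206 expect tip [325.1 257.9] shoulder [325.8 294.2]
scene 399 242 expect tip [438.3 278. ] shoulder [442.  257.1]
side 282 146 expect tip [322.1 182.1] shoulder [321.7 163.6]
```

View pics/d.png

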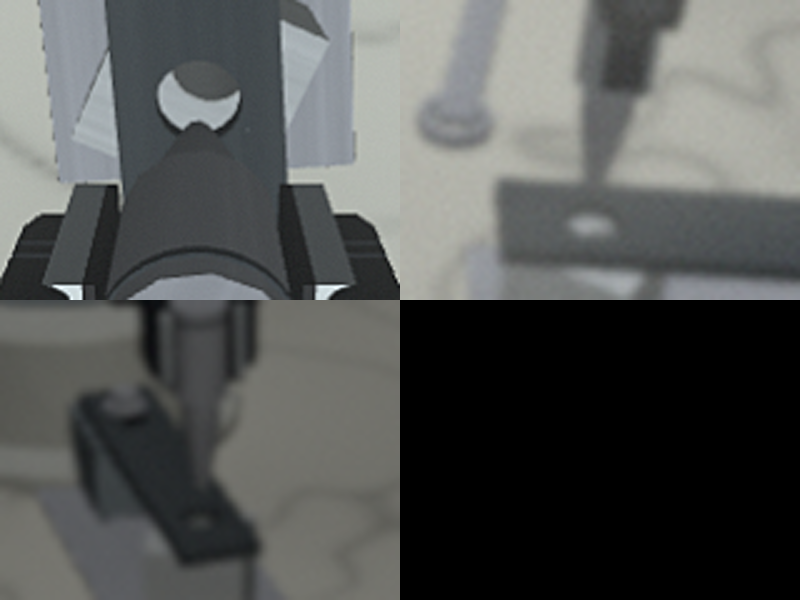

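The tip projects within about 1 px of the expected position in all three views: wrist (325,257), scene (438,278.6), side (323,183). It sits about 1 mm low in y, so I'll move it over the middle of the overlap of the two holes.

Call:
{"method": "send_rows", "body": {"rows": [{"tx": 0.1,"ty": 0,"tz": 0.3,"roll": 0,"jaw": 1},{"tx": 0.05,"ty": 0,"tz": 0.25,"roll": 0,"jaw": 1},{"tx": 0,"ty": 0.2,"tz": 0,"roll": 0,"jaw": 1},{"tx": 0,"ty": 0.4,"tz": 0,"roll": 0,"jaw": 1},{"tx": 0,"ty": 0.4,"tz": 0,"roll": 0,"jaw": 1},{"tx": 0,"ty": 0.3,"tz": 0,"roll": 0,"jaw": 1},{"tx": 0,"ty": 0.1,"tz": 0,"roll": 0,"jaw": 1},{"tx": 0,"ty": 0,"tz": 0,"roll": 0,"jaw": 1}]}}

```text
t: 10.6
tcp_pos: [0.5888, 0.061, 0.1173]
eef_rot: [[1.0, 0.011, -0.023], [0.023, 0.005, 1.0], [0.011, -1.0, 0.005]]
ft_force: [0.6, 0.1, -2.1]
finger_gap: 0.0258
```

```bash
python3 - <<'E'
from h import *
o=ctrl.get_obs();T=o['tcp_pos'];print(T,o['ft_force'])
ims=[]
for n,s,wd in [('wrist',2.5,100),('scene',5,60),('side',5,60)]:
    c=ctrl.camera(n);np.save('e_'+n+'.npy',c,allow_pickle=True)
    p=proj(c,T+[0,0.002,-.054])[0];x,y=(p-[wd/2,wd*.375]).astype(int)
    print(n,x,y,'expect tip',p)
    im=cv2.resize(c['img'][y:y+int(wd*.75),x:x+wd,::-1],(400,300),interpolation=cv2.INTER_CUBIC)
    ims.append(cv2.convertScaleAbs(im,alpha=1.6))
cv2.imwrite('pics/e.png',np.vstack([np.hstack(ims[:2]),np.hstack([ims[2],ims[2]*0])]))
E
```

```text
[0.58878267 0.0610424  0.11728781] [ 0.57053622  0.08479662 -2.06157246]
wrist 274 216 expect tip [324.7 254.3]
scene 412 262 expect tip [442.1 284.9]
side 293 162 expect tip [323.  184.9]
```

View pics/e.png

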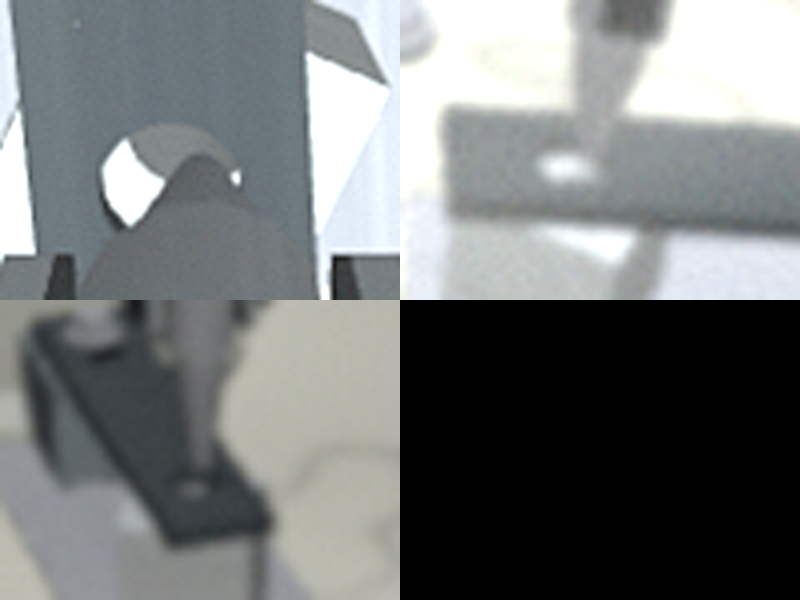

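The tip is about 4 mm above the strap, near (594,145) in the scene crop, roughly 3 mm too far in +x. I'll correct that and enter gently.

Call:
{"method": "send_rows", "body": {"rows": [{"tx": -0.2,"ty": 0,"tz": -0.1,"roll": 0,"jaw": 1},{"tx": -0.15,"ty": 0,"tz": 0,"roll": 0,"jaw": 1},{"tx": 0,"ty": 0.1,"tz": 0,"roll": 0,"jaw": 1},{"tx": 0,"ty": 0.2,"tz": 0,"roll": 0,"jaw": 1},{"tx": 0,"ty": 0.2,"tz": 0,"roll": 0,"jaw": 1},{"tx": 0,"ty": 0.2,"tz": 0,"roll": 0,"jaw": 1},{"tx": 0,"ty": 0.1,"tz": 0,"roll": 0,"jaw": 1},{"tx": 0,"ty": 0,"tz": 0,"roll": 0,"jaw": 1}]}}

```text
t: 11.75
tcp_pos: [0.5854, 0.06, 0.1091]
eef_rot: [[1.0, 0.011, -0.023], [0.023, 0.005, 1.0], [0.012, -1.0, 0.005]]
ft_force: [1.0, -0.9, -2.6]
finger_gap: 0.0259
```

Call:
{"method": "send_rows", "body": {"rows": [{"tx": 0,"ty": 0.1,"tz": 0,"roll": 0,"jaw": 1},{"tx": 0,"ty": 0.15,"tz": 0,"roll": 0,"jaw": 1},{"tx": 0,"ty": 0.15,"tz": 0,"roll": 0,"jaw": 1},{"tx": 0,"ty": 0.15,"tz": 0,"roll": 0,"jaw": 1},{"tx": 0,"ty": 0.15,"tz": 0,"roll": 0,"jaw": 1},{"tx": 0,"ty": 0.15,"tz": 0,"roll": 0,"jaw": 1},{"tx": 0,"ty": 0,"tz": 0,"roll": 0,"jaw": 1},{"tx": 0,"ty": 0,"tz": 0,"roll": 0,"jaw": 1}]}}

```text
t: 12.75
tcp_pos: [0.5856, 0.0601, 0.1001]
eef_rot: [[1.0, 0.012, -0.023], [0.023, 0.005, 1.0], [0.012, -1.0, 0.005]]
ft_force: [-0.1, -0.5, -1.8]
finger_gap: 0.0262
```

Call:
{"method": "send_rows", "body": {"rows": [{"tx": 0.03,"ty": 0.2,"tz": 0.05,"roll": 0,"jaw": 1},{"tx": 0.03,"ty": 0.2,"tz": 0.05,"roll": 0,"jaw": 1},{"tx": 0.03,"ty": 0.2,"tz": 0.05,"roll": 0,"jaw": 1},{"tx": 0.03,"ty": 0.2,"tz": 0.05,"roll": 0,"jaw": 1},{"tx": 0.03,"ty": 0.2,"tz": 0.05,"roll": 0,"jaw": 1},{"tx": 0.03,"ty": 0.2,"tz": 0.05,"roll": 0,"jaw": 1},{"tx": 0,"ty": 0.1,"tz": 0,"roll": 0,"jaw": 1},{"tx": 0,"ty": 0,"tz": 0,"roll": 0,"jaw": 1}]}}

```text
t: 13.75
tcp_pos: [0.5874, 0.0612, 0.0878]
eef_rot: [[1.0, 0.011, -0.022], [0.022, 0.002, 1.0], [0.011, -1.0, 0.002]]
ft_force: [-0.9, -0.6, 0.8]
finger_gap: 0.0256
```

Call:
{"method": "send_rows", "body": {"rows": [{"tx": 0,"ty": 0.1,"tz": 0.15,"roll": 0,"jaw": 1},{"tx": 0,"ty": 0.2,"tz": 0.15,"roll": 0,"jaw": 1},{"tx": 0,"ty": 0.2,"tz": 0.1,"roll": 0,"jaw": 1},{"tx": 0,"ty": 0.2,"tz": 0.1,"roll": 0,"jaw": 1},{"tx": 0,"ty": 0.2,"tz": 0.05,"roll": 0,"jaw": 1},{"tx": 0,"ty": 0.1,"tz": 0.05,"roll": 0,"jaw": 1},{"tx": 0,"ty": 0,"tz": 0,"roll": 0,"jaw": 1},{"tx": 0,"ty": 0,"tz": 0,"roll": 0,"jaw": 1}]}}

```text
t: 14.75
tcp_pos: [0.5864, 0.0652, 0.0762]
eef_rot: [[1.0, 0.009, -0.021], [0.021, -0.001, 1.0], [0.009, -1.0, -0.001]]
ft_force: [-2.3, -2.5, 0.8]
finger_gap: 0.0257
```

Call:
{"method": "send_rows", "body": {"rows": [{"tx": 0,"ty": 0.15,"tz": 0,"roll": 0,"jaw": 1},{"tx": 0,"ty": 0.15,"tz": 0,"roll": 0,"jaw": 1},{"tx": 0,"ty": 0.15,"tz": 0,"roll": 0,"jaw": 1},{"tx": 0,"ty": 0.15,"tz": 0,"roll": 0,"jaw": 1},{"tx": 0,"ty": 0.15,"tz": 0,"roll": 0,"jaw": 1},{"tx": 0,"ty": 0.1,"tz": 0,"roll": 0,"jaw": 1},{"tx": 0,"ty": 0,"tz": 0,"roll": 0,"jaw": 1},{"tx": 0,"ty": 0,"tz": 0,"roll": 0,"jaw": 1}]}}

```text
t: 15.75
tcp_pos: [0.5874, 0.0653, 0.0673]
eef_rot: [[1.0, 0.011, -0.02], [0.02, -0.001, 1.0], [0.011, -1.0, -0.001]]
ft_force: [-1.1, -2.5, 0.2]
finger_gap: 0.0254
```

Call:
{"method": "send_rows", "body": {"rows": [{"tx": 0,"ty": 0.1,"tz": 0,"roll": 0,"jaw": 1},{"tx": 0,"ty": 0.1,"tz": 0,"roll": 0,"jaw": 1},{"tx": 0,"ty": 0.1,"tz": 0,"roll": 0,"jaw": 1},{"tx": 0,"ty": 0.05,"tz": 0,"roll": 0,"jaw": 1},{"tx": 0,"ty": 0.05,"tz": 0,"roll": 0,"jaw": 1},{"tx": 0,"ty": 0.05,"tz": 0,"roll": 0,"jaw": 1},{"tx": 0,"ty": 0,"tz": 0,"roll": 0,"jaw": 1},{"tx": 0,"ty": 0,"tz": 0,"roll": 0,"jaw": 1}]}}

```text
t: 16.75
tcp_pos: [0.5875, 0.0652, 0.0626]
eef_rot: [[1.0, 0.011, -0.02], [0.02, -0.001, 1.0], [0.011, -1.0, -0.001]]
ft_force: [-1.9, -3.0, 0.6]
finger_gap: 0.0259
```

Call:
{"method": "send_rows", "body": {"rows": [{"tx": 0,"ty": 0.05,"tz": 0,"roll": 0,"jaw": 1},{"tx": 0,"ty": 0.05,"tz": 0,"roll": 0,"jaw": 1},{"tx": 0,"ty": 0.05,"tz": 0,"roll": 0,"jaw": 1},{"tx": 0,"ty": 0.05,"tz": 0,"roll": 0,"jaw": 1},{"tx": 0,"ty": 0.05,"tz": 0,"roll": 0,"jaw": 1},{"tx": 0,"ty": 0.05,"tz": 0,"roll": 0,"jaw": 1},{"tx": 0,"ty": 0.05,"tz": 0,"roll": 0,"jaw": 1},{"tx": 0,"ty": 0.05,"tz": 0,"roll": 0,"jaw": 1}]}}

```text
t: 17.75
tcp_pos: [0.5882, 0.0654, 0.0602]
eef_rot: [[1.0, 0.013, -0.02], [0.02, -0.0, 1.0], [0.013, -1.0, -0.0]]
ft_force: [-1.8, -1.4, 4.5]
finger_gap: 0.0259
```

```bash
python3 - <<'E'
from h import *
o=ctrl.get_obs();T=o['tcp_pos'];print(T,o['ft_force'],o['torque'])
ims=[]
for n,wd in [('wrist',200),('scene',80),('side',60)]:
    c=ctrl.camera(n);np.save('f_'+n+'.npy',c,allow_pickle=True)
    p=proj(c,[.5876,.0626,.059])[0];x,y=(p-[wd/2,wd*.375]).astype(int)
    print(n,x,y)
    im=cv2.resize(c['img'][y:y+int(wd*.75),x:x+wd,::-1],(400,300),interpolation=cv2.INTER_CUBIC)
    ims.append(cv2.convertScaleAbs(im,alpha=1.6))
cv2.imwrite('pics/f.png',np.vstack([np.hstack(ims[:2]),np.hstack([ims[2],ims[2]*0])]))
E
```

```text
[0.58822527 0.06543391 0.06016611] [-1.77680685 -1.36817253  4.52730953] [-0.54638561  0.59092359  0.02061706]
wrist 224 230
scene 401 256
side 292 164
```

View pics/f.png

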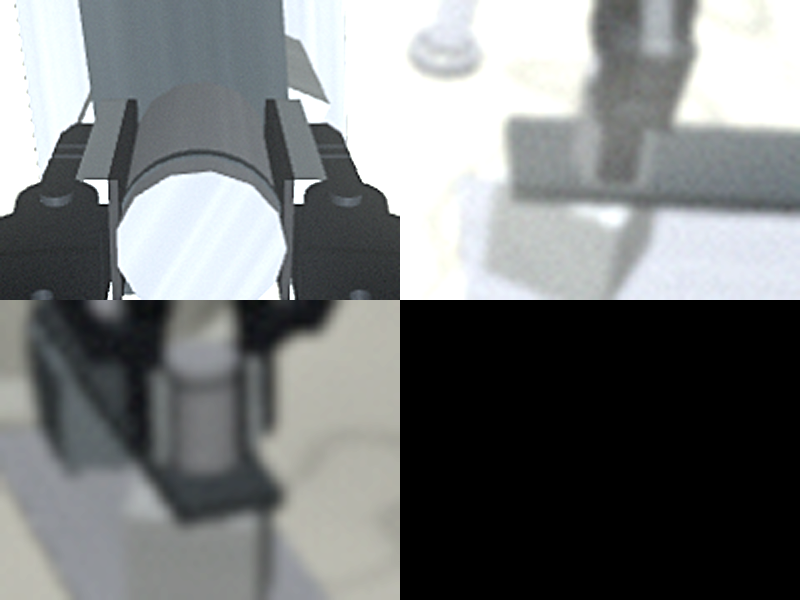

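```bash
python3 - <<'E'
from h import *
g=lambda n:np.load('f_'+n+'.npy',allow_pickle=True).item()
w=g('wrist');o,d=ray(w,325,347.5)
for dep in (.118,.1215,.125):print('wrist top at depth',dep,o+d*dep)
for z in (.102,.104,.107,.110):
    print(z,'wrist',proj(w,[.588,.0645,z])[0],'side top c',proj(g('side'),[.588,.0645,z])[0],'bottom near edge',proj(g('side'),[.588-.002,.0645-.0133,z-.045])[0])
e=proj(w,[[.588-.0135,.0645,.104],[.588+.0135,.0645,.104]]);print('width .104',e[1,0]-e[0,0])
o=ctrl.get_obs();print(o['t'],o['tcp_pos'],o['ft_force'])
E
```

```text
wrist top at depth 0.118 [0.58725149 0.06643881 0.0971361 ]
wrist top at depth 0.1215 [0.5873379  0.06450487 0.09403843]
wrist top at depth 0.125 [0.58742431 0.06257092 0.09094075]
0.102 wrist [327.6 361.9] side top c [322.3 170. ] bottom near edge [323.  189.5]
0.104 wrist [327.7 365.8] side top c [322.3 169.3] bottom near edge [323.  188.8]
0.107 wrist [327.9 371.9] side top c [322.3 168.1] bottom near edge [323.  187.7]
0.11 wrist [328.1 378.3] side top c [322.2 166.9] bottom near edge [323.  186.6]
width .104 90.59999999999997
17.9 [0.58824128 0.06541495 0.06014509] [-2.29992691 -2.8427782   4.17318651]
```

Call:
{"method": "send_rows", "body": {"rows": [{"tx": 0,"ty": 0.1,"tz": 0,"roll": 0,"jaw": 1},{"tx": 0,"ty": 0.1,"tz": 0,"roll": 0,"jaw": 1},{"tx": 0,"ty": 0.1,"tz": 0,"roll": 0,"jaw": 1},{"tx": 0,"ty": 0.1,"tz": 0,"roll": 0,"jaw": 1},{"tx": 0,"ty": 0.1,"tz": 0,"roll": 0,"jaw": 1},{"tx": 0,"ty": 0.1,"tz": 0,"roll": 0,"jaw": 1},{"tx": 0,"ty": 0.1,"tz": 0,"roll": 0,"jaw": 1},{"tx": 0,"ty": 0.1,"tz": 0,"roll": 0,"jaw": 1}]}}

```text
t: 18.9
tcp_pos: [0.5885, 0.0654, 0.0583]
eef_rot: [[1.0, 0.014, -0.02], [0.02, 0.0, 1.0], [0.014, -1.0, -0.0]]
ft_force: [-4.9, -2.6, 9.0]
finger_gap: 0.0255
```

```bash
python3 - <<'E'
from h import *
w=np.load('f_wrist.npy',allow_pickle=True).item()
g=cv2.cvtColor(w['img'],cv2.COLOR_RGB2GRAY).astype(int)
print([(v,g[v,320:329].mean().round(0)) for v in range(258,312,2)])
for v in (268,270,272,274):print(v,[onz(w,324,v,z)[1] for z in (.057,.059,.062,.065)])
c=ctrl.camera('wrist')
ims=[cv2.convertScaleAbs(cv2.resize(c['img'][210:360,225:425,::-1],(800,600),interpolation=cv2.INTER_CUBIC),alpha=1.5)]
cv2.imwrite('pics/g.png',ims[0]);o=ctrl.get_obs();print(o['tcp_pos'],o['ft_force'],o['torque'])
print('pred shoulder front edge',[proj(c,[.588,.0785,z])[0] for z in (.057,.059,.062,.065)])
E
```

```text
[(258, np.float64(73.0)), (260, np.float64(72.0)), (262, np.float64(73.0)), (264, np.float64(72.0)), (266, np.float64(74.0)), (268, np.float64(73.0)), (270, np.float64(73.0)), (272, np.float64(71.0)), (274, np.float64(71.0)), (276, np.float64(71.0)), (278, np.float64(71.0)), (280, np.float64(72.0)), (282, np.float64(72.0)), (284, np.float64(72.0)), (286, np.float64(72.0)), (288, np.float64(72.0)), (290, np.float64(72.0)), (292, np.float64(72.0)), (294, np.float64(72.0)), (296, np.float64(72.0)), (298, np.float64(73.0)), (300, np.float64(73.0)), (302, np.float64(73.0)), (304, np.float64(65.0)), (306, np.float64(38.0)), (308, np.float64(73.0)), (310, np.float64(73.0))]
268 [np.float64(0.0781), np.float64(0.0788), np.float64(0.0799), np.float64(0.081)]
270 [np.float64(0.0772), np.float64(0.078), np.float64(0.0791), np.float64(0.0802)]
272 [np.float64(0.0764), np.float64(0.0771), np.float64(0.0783), np.float64(0.0794)]
274 [np.float64(0.0755), np.float64(0.0763), np.float64(0.0774), np.float64(0.0786)]
[0.58845227 0.06535311 0.05829928] [-3.21474124 -2.49292324 10.17224391] [-0.57452669  0.99430213  0.06344401]
pred shoulder front edge [array([325.6, 268.6]), array([325.7, 270.3]), array([325.8, 273.1]), array([325.9, 275.9])]
```

View pics/g.png

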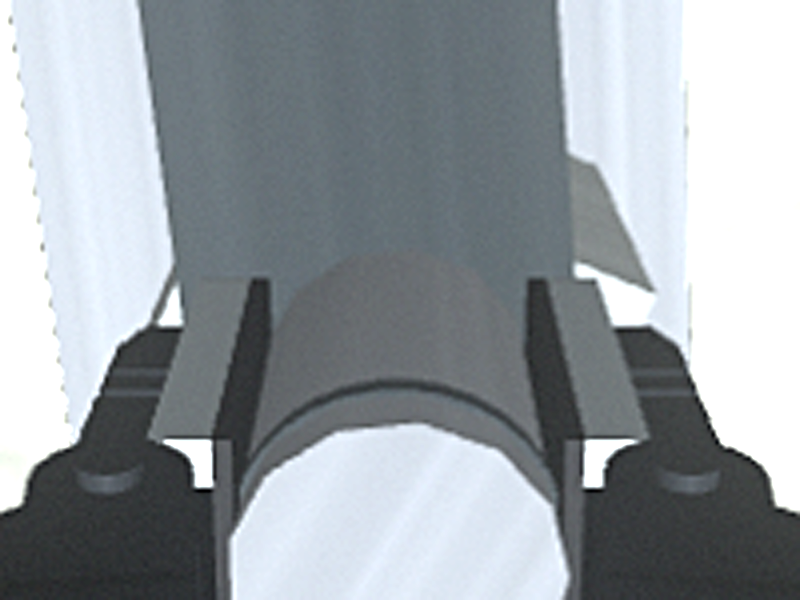

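The ring and handle keep the same pixels relative to the gripper, so the drift isn't slipping. The shoulder looks a few mm above the strap, with the drift leaning on the +x/+y wall, so I'll ease it back while pressing lightly.

Call:
{"method": "send_rows", "body": {"rows": [{"tx": -0.1,"ty": 0,"tz": -0.1,"roll": 0,"jaw": 1},{"tx": -0.1,"ty": 0,"tz": -0.1,"roll": 0,"jaw": 1},{"tx": -0.05,"ty": 0.05,"tz": -0.05,"roll": 0,"jaw": 1},{"tx": 0,"ty": 0.1,"tz": 0,"roll": 0,"jaw": 1},{"tx": 0,"ty": 0.1,"tz": 0,"roll": 0,"jaw": 1},{"tx": 0,"ty": 0.1,"tz": 0,"roll": 0,"jaw": 1},{"tx": 0,"ty": 0.1,"tz": 0,"roll": 0,"jaw": 1},{"tx": 0,"ty": 0,"tz": 0,"roll": 0,"jaw": 1}]}}

```text
t: 19.95
tcp_pos: [0.5883, 0.0653, 0.0589]
eef_rot: [[1.0, 0.02, -0.021], [0.021, 0.004, 1.0], [0.02, -1.0, 0.003]]
ft_force: [-1.9, -2.3, 5.9]
finger_gap: 0.026
```

```bash
python3 - <<'E'
from h import *
o=ctrl.get_obs();print(o['tcp_pos'],o['ft_force'],o['torque'],o['eef_rot'].round(4).tolist())
E
```

```text
[0.58829509 0.06533578 0.05890773] [-1.87034757 -2.33836235  5.90603319] [-0.55785027  0.69891504  0.06108329] [[0.9996, 0.0195, -0.0211], [0.021, 0.0039, 0.9998], [0.0196, -0.9998, 0.0035]]
```

```bash
python3 - <<'E'
from h import *
d=np.load('d_wrist.npy',allow_pickle=True).item();w=np.load('f_wrist.npy',allow_pickle=True).item();c=ctrl.camera('wrist')
for n,im,T in(('d',d,[.58483,.05454,.12900]),('f',w,[.58822,.06543,.06017]),('now',c,ctrl.get_obs()['tcp_pos'])):
    T=np.array(T);cam=-im['R'].T@im['t'];print(n,'cam-T',(cam-T).round(4))
    g=cv2.cvtColor(im['img'],cv2.COLOR_RGB2GRAY).astype(int)
    col=g[280:330,321:329].mean(1);print(' ring v',280+col.argmin(), col.min().round())
    for dl in (-.003,0,.003,.006):
        print(' δ',dl,'ring',proj(im,T+[0.0003,.0125,dl+.042])[0],'shoulder front',proj(im,T+[.0003,.0125,dl])[0],'tip front',proj(im,T+[.0003,.0025,dl-.048])[0])
    # tip/hole edges
    if n=='d':
        print([(v,int(g[v,322:328].mean())) for v in range(244,270,2)])
E
```

```text
d cam-T [-0.0028  0.0656  0.1417]
 ring v 306 39.0
 δ -0.003 ring [329.1 317. ] shoulder front [327.4 268.5] tip front [325.8 255.1]
 δ 0 ring [329.2 321.8] shoulder front [327.5 271.1] tip front [325.9 256.9]
 δ 0.003 ring [329.4 326.9] shoulder front [327.6 273.9] tip front [325.9 258.7]
 δ 0.006 ring [329.6 332.2] shoulder front [327.7 276.7] tip front [326.  260.6]
[(244, 91), (246, 158), (248, 171), (250, 171), (252, 172), (254, 137), (256, 57), (258, 62), (260, 62), (262, 63), (264, 63), (266, 67), (268, 71)]
f cam-T [-0.0039  0.0662  0.1414]
 ring v 306 38.0
 δ -0.003 ring [330.2 317.6] shoulder front [327.4 268.6] tip front [325.1 254.7]
 δ 0 ring [330.5 322.5] shoulder front [327.5 271.2] tip front [325.2 256.5]
 δ 0.003 ring [330.8 327.6] shoulder front [327.7 273.9] tip front [325.3 258.3]
 δ 0.006 ring [331.1 333. ] shoulder front [327.8 276.8] tip front [325.4 260.2]
now cam-T [-0.005   0.0656  0.1416]
 ring v 306 38.0
 δ -0.003 ring [331.3 317.1] shoulder front [327.4 268.6] tip front [324.5 255.1]
 δ 0 ring [331.6 321.9] shoulder front [327.6 271.2] tip front [324.6 256.8]
 δ 0.003 ring [332. 327.] shoulder front [327.8 273.9] tip front [324.7 258.7]
 δ 0.006 ring [332.5 332.3] shoulder front [328.1 276.7] tip front [324.9 260.6]
```

Tip, shoulder and ring pixels now agree: the shoulder is level with the TCP in the grip. With TCP z at 0.0585–0.059 and z blocked at about 10 N, the shoulder is seated on the strap. I'll withdraw straight up.

Call:
{"method": "send_rows", "body": {"rows": [{"tx": 0,"ty": -0.4,"tz": 0,"roll": 0,"jaw": 1},{"tx": 0.01,"ty": -0.6,"tz": 0,"roll": 0,"jaw": 1},{"tx": 0.01,"ty": -0.8,"tz": 0,"roll": 0,"jaw": 1},{"tx": 0.02,"ty": -1,"tz": 0,"roll": 0,"jaw": 1},{"tx": 0.02,"ty": -1.2,"tz": 0,"roll": 0,"jaw": 1},{"tx": 0.02,"ty": -1.5,"tz": 0,"roll": 0,"jaw": 1},{"tx": 0.02,"ty": -1.5,"tz": 0,"roll": 0,"jaw": 1},{"tx": 0,"ty": -0.5,"tz": 0,"roll": 0,"jaw": 1}]}}

```text
t: 21.0
tcp_pos: [0.588, 0.0694, 0.1372]
eef_rot: [[0.999, 0.02, -0.024], [0.024, 0.009, 1.0], [0.02, -1.0, 0.009]]
ft_force: [0.2, 0.1, -2.1]
finger_gap: 0.0259
```

```bash
python3 - <<'E'
from h import *
o=ctrl.get_obs();print(o['tcp_pos'],o['ft_force'],o['eef_rot'].round(4).tolist())
c=ctrl.camera('wrist');np.save('h_wrist.npy',c,allow_pickle=True)
x,y=proj(c,[.5876,.0626,.059])[0];print(x,y);x=int(x)-60;y=int(y)-45;print(x,y)
cv2.imwrite('pics/h.png',cv2.resize(c['img'][y:y+90,x:x+120,::-1],(800,600),interpolation=cv2.INTER_CUBIC))
E
```

```text
[0.58796367 0.06936594 0.1371702 ] [ 0.23130425  0.10859142 -2.11848585] [[0.9995, 0.0203, -0.0243], [0.0241, 0.0091, 0.9997], [0.0205, -0.9998, 0.0086]]
322.0 256.3
262 211
```

View pics/h.png

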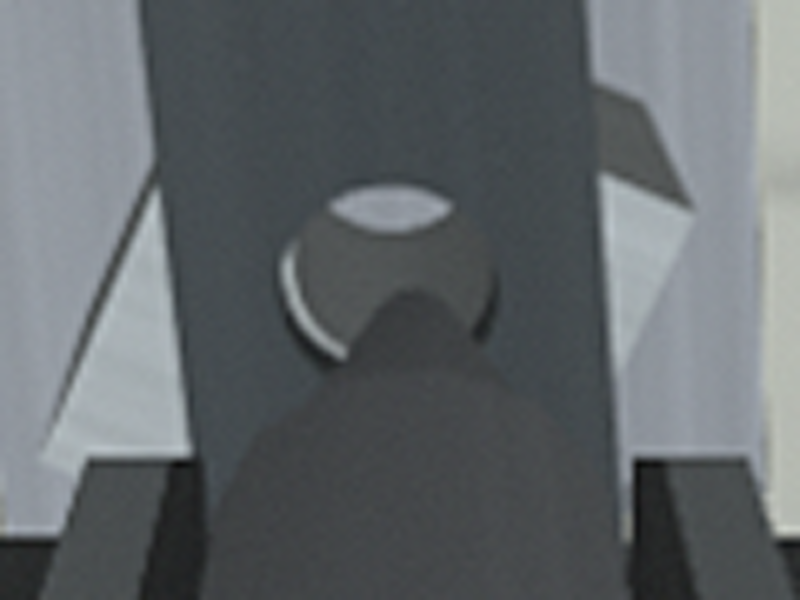

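The holes now line up: only a thin crescent of bracket shows at the strap hole's left edge (290,300), under 1 mm. Next I'll hang the drift back.

Call:
{"method": "send_rows", "body": {"rows": [{"tx": -0.5,"ty": -3,"tz": -2,"roll": 0,"jaw": 1},{"tx": -1,"ty": -3,"tz": -4,"roll": 0,"jaw": 1},{"tx": -1.2,"ty": -2,"tz": -5.5,"roll": 0,"jaw": 1},{"tx": -1.2,"ty": 0,"tz": -5.5,"roll": 0,"jaw": 1},{"tx": -1.2,"ty": 0,"tz": -5.5,"roll": 0,"jaw": 1},{"tx": -1.2,"ty": 0,"tz": -5.5,"roll": 0,"jaw": 1},{"tx": -1.2,"ty": 0,"tz": -5,"roll": 0,"jaw": 1},{"tx": -1,"ty": 0,"tz": -3,"roll": 0,"jaw": 1}]}}

```text
t: 22.05
tcp_pos: [0.5095, -0.2987, 0.2119]
eef_rot: [[0.999, 0.018, -0.036], [0.036, 0.012, 0.999], [0.018, -1.0, 0.011]]
ft_force: [0.5, 0.3, -2.5]
finger_gap: 0.0258
```

```bash
python3 - <<'E'
from h import *
c=np.load('h_wrist.npy',allow_pickle=True).item()
f=lambda x,y,z:onz(c,262+x/6.667,211+y/6.667,z)
print('strap L,R,T',f(280,285,.059),f(497,285,.059),f(388,183,.059),'bracket left rim',f(297,285,.05),f(345,358,.05))
o=ctrl.get_obs();print(o['tcp_pos'],o['ft_force'],o['eef_rot'].round(4).tolist())
E
```

```text
strap L,R,T [0.5766 0.064  0.059 ] [0.5964 0.0644 0.059 ] [0.5862 0.0739 0.059 ] bracket left rim [0.5779 0.0612 0.05  ] [0.5826 0.0539 0.05  ]
[ 0.5094576  -0.29867718  0.21193654] [ 0.49661488  0.30173647 -2.52298585] [[0.9992, 0.0176, -0.0357], [0.0355, 0.012, 0.9993], [0.018, -0.9998, 0.0114]]
```

Call:
{"method": "send_rows", "body": {"rows": [{"tx": 0,"ty": 0,"tz": -0.7,"roll": 0,"jaw": 1},{"tx": 0,"ty": 1,"tz": -0.6,"roll": 0,"jaw": 1},{"tx": 0,"ty": 1.3,"tz": 0,"roll": 0,"jaw": 1},{"tx": 0,"ty": 1.3,"tz": 0,"roll": 0,"jaw": 1},{"tx": 0,"ty": 1.3,"tz": 0,"roll": 0,"jaw": 1},{"tx": 0,"ty": 1,"tz": 0,"roll": 0,"jaw": 1},{"tx": 0,"ty": 0.5,"tz": 0,"roll": 0,"jaw": 1},{"tx": 0,"ty": 0,"tz": 0,"roll": 0,"jaw": 1}]}}

```text
t: 23.05
tcp_pos: [0.5118, -0.3052, 0.1406]
eef_rot: [[0.999, 0.014, -0.041], [0.041, 0.019, 0.999], [0.015, -1.0, 0.018]]
ft_force: [0.4, -1.1, -2.7]
finger_gap: 0.0256
```

```bash
python3 - <<'E'
from h import *
o=ctrl.get_obs();T=o['tcp_pos'];print(T,o['ft_force'],o['eef_rot'].round(4).tolist())
c=ctrl.camera('wrist');np.save('i_wrist.npy',c,allow_pickle=True)
print('stand hole rim +y, centre',proj(c,[[.5102,-.3025,.07],[.5102,-.313,.07]]),'tip front pred',proj(c,T+[0,.0025,-.0485]))
cv2.imwrite('pics/i.png',cv2.convertScaleAbs(cv2.resize(c['img'][200:320,245:405,::-1],(800,600),interpolation=cv2.INTER_CUBIC),alpha=1.5))
E
```

```text
[ 0.51176954 -0.30517458  0.14061988] [ 0.4142952  -1.13480034 -2.66512236] [[0.9991, 0.0139, -0.0409], [0.0406, 0.0186, 0.999], [0.0147, -0.9997, 0.018]]
stand hole rim +y, centre [[321.3 245.9]
 [320.6 262.9]] tip front pred [[324.5 257.8]]
```

View pics/i.png

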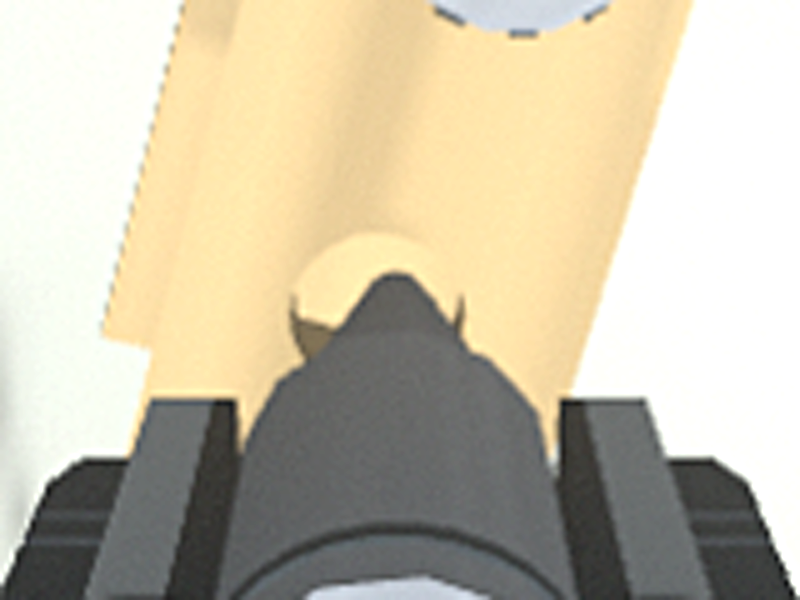

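The stand hole is confirmed at px (320.4,263). The drift tip at (324,254) is about 1.5 mm too far in +x and 9 mm too far in +y.

Call:
{"method": "send_rows", "body": {"rows": [{"tx": -0.1,"ty": 0,"tz": -0.4,"roll": 0,"jaw": 1},{"tx": -0.1,"ty": 0,"tz": -0.3,"roll": 0,"jaw": 1},{"tx": 0,"ty": 0,"tz": -0.2,"roll": 0,"jaw": 1},{"tx": 0,"ty": 0.4,"tz": 0,"roll": 0,"jaw": 1},{"tx": 0,"ty": 0.4,"tz": 0,"roll": 0,"jaw": 1},{"tx": 0,"ty": 0.4,"tz": 0,"roll": 0,"jaw": 1},{"tx": 0,"ty": 0.3,"tz": 0,"roll": 0,"jaw": 1},{"tx": 0,"ty": 0,"tz": 0,"roll": 0,"jaw": 1}]}}

```text
t: 24.1
tcp_pos: [0.511, -0.3157, 0.126]
eef_rot: [[0.999, 0.017, -0.04], [0.04, 0.017, 0.999], [0.017, -1.0, 0.016]]
ft_force: [-0.1, 0.5, -2.8]
finger_gap: 0.0255
```

Call:
{"method": "send_rows", "body": {"rows": [{"tx": -0.05,"ty": 0,"tz": 0.15,"roll": 0,"jaw": 1},{"tx": 0,"ty": 0.3,"tz": 0,"roll": 0,"jaw": 1},{"tx": 0,"ty": 0.4,"tz": 0,"roll": 0,"jaw": 1},{"tx": 0,"ty": 0.4,"tz": 0,"roll": 0,"jaw": 1},{"tx": 0,"ty": 0.4,"tz": 0,"roll": 0,"jaw": 1},{"tx": 0,"ty": 0.4,"tz": 0,"roll": 0,"jaw": 1},{"tx": 0,"ty": 0.3,"tz": 0,"roll": 0,"jaw": 1},{"tx": 0,"ty": 0,"tz": 0,"roll": 0,"jaw": 1}]}}

```text
t: 25.1
tcp_pos: [0.5108, -0.3137, 0.1024]
eef_rot: [[0.999, 0.017, -0.04], [0.04, 0.017, 0.999], [0.017, -1.0, 0.016]]
ft_force: [0.5, -1.3, -2.3]
finger_gap: 0.0257
```

Call:
{"method": "send_rows", "body": {"rows": [{"tx": 0,"ty": 0.4,"tz": 0,"roll": 0,"jaw": 1},{"tx": 0,"ty": 0.4,"tz": 0,"roll": 0,"jaw": 1},{"tx": 0,"ty": 0.4,"tz": 0,"roll": 0,"jaw": 1},{"tx": 0,"ty": 0.4,"tz": 0,"roll": 0,"jaw": 1},{"tx": 0,"ty": 0.4,"tz": 0,"roll": 0,"jaw": 1},{"tx": 0,"ty": 0.3,"tz": 0,"roll": 0,"jaw": 1},{"tx": 0,"ty": 0.2,"tz": 0,"roll": 0,"jaw": 1},{"tx": 0,"ty": 0,"tz": 0,"roll": 0,"jaw": 1}]}}

```text
t: 26.1
tcp_pos: [0.5114, -0.3132, 0.0766]
eef_rot: [[0.999, 0.017, -0.04], [0.04, 0.017, 0.999], [0.017, -1.0, 0.016]]
ft_force: [-1.0, 0.2, -1.5]
finger_gap: 0.0254
```

Call:
{"method": "send_rows", "body": {"rows": [{"tx": 0,"ty": 0.15,"tz": 0,"roll": 0,"jaw": 1},{"tx": 0,"ty": 0.15,"tz": 0,"roll": 0,"jaw": 1},{"tx": 0,"ty": 0.15,"tz": 0,"roll": 0,"jaw": 1},{"tx": 0,"ty": 0.15,"tz": 0,"roll": 0,"jaw": 1},{"tx": 0,"ty": 0.1,"tz": 0,"roll": 0,"jaw": 1},{"tx": 0,"ty": 0.1,"tz": 0,"roll": 0,"jaw": 1},{"tx": 0,"ty": 0,"tz": 0,"roll": 0,"jaw": 1},{"tx": 0,"ty": 0,"tz": 0,"roll": 0,"jaw": 1}]}}

```text
t: 27.1
tcp_pos: [0.5114, -0.3132, 0.0765]
eef_rot: [[0.999, 0.019, -0.04], [0.04, 0.017, 0.999], [0.019, -1.0, 0.016]]
ft_force: [-1.9, 0.7, 2.3]
finger_gap: 0.0254
```

```bash
python3 - <<'E'
from h import *
o=ctrl.get_obs();T=o['tcp_pos'];c=ctrl.camera('wrist');np.save('j_wrist.npy',c,allow_pickle=True)
s=np.load('i_wrist.npy',allow_pickle=True).item()
im=c['img'].astype(int);col=im[:,320:328].mean(1)
print([(v,*col[v].astype(int)) for v in range(246,312,3)])
for z in (.07,.073,.076,.079):print(z,proj(c,[.5102,-.313+.0135,z])[0], 'bolt top',proj(c,[.5225,-.2598,z+.024])[0])
print(T)
cv2.imwrite('pics/j.png',cv2.convertScaleAbs(cv2.resize(c['img'][180:330,225:425,::-1],(800,600),interpolation=cv2.INTER_CUBIC),alpha=1.4))
E
```

```text
[(246, np.int64(159), np.int64(139), np.int64(104)), (249, np.int64(159), np.int64(139), np.int64(104)), (252, np.int64(159), np.int64(140), np.int64(104)), (255, np.int64(160), np.int64(141), np.int64(105)), (258, np.int64(161), np.int64(141), np.int64(105)), (261, np.int64(161), np.int64(142), np.int64(105)), (264, np.int64(163), np.int64(144), np.int64(107)), (267, np.int64(70), np.int64(70), np.int64(69)), (270, np.int64(71), np.int64(71), np.int64(68)), (273, np.int64(71), np.int64(71), np.int64(69)), (276, np.int64(71), np.int64(71), np.int64(69)), (279, np.int64(70), np.int64(70), np.int64(68)), (282, np.int64(70), np.int64(70), np.int64(68)), (285, np.int64(70), np.int64(70), np.int64(69)), (288, np.int64(69), np.int64(69), np.int64(68)), (291, np.int64(68), np.int64(69), np.int64(68)), (294, np.int64(68), np.int64(68), np.int64(69)), (297, np.int64(67), np.int64(68), np.int64(68)), (300, np.int64(67), np.int64(68), np.int64(68)), (303, np.int64(70), np.int64(72), np.int64(72)), (306, np.int64(38), np.int64(38), np.int64(36)), (309, np.int64(67), np.int64(69), np.int64(70))]
0.07 [324.3 262.9] bolt top [368.1 172.7]
0.073 [324.5 265.2] bolt top [369.3 173.5]
0.076 [324.6 267.7] bolt top [370.6 174.4]
0.079 [324.8 270.2] bolt top [372.  175.3]
[ 0.51135176 -0.31320063  0.0764833 ]
```

View pics/j.png

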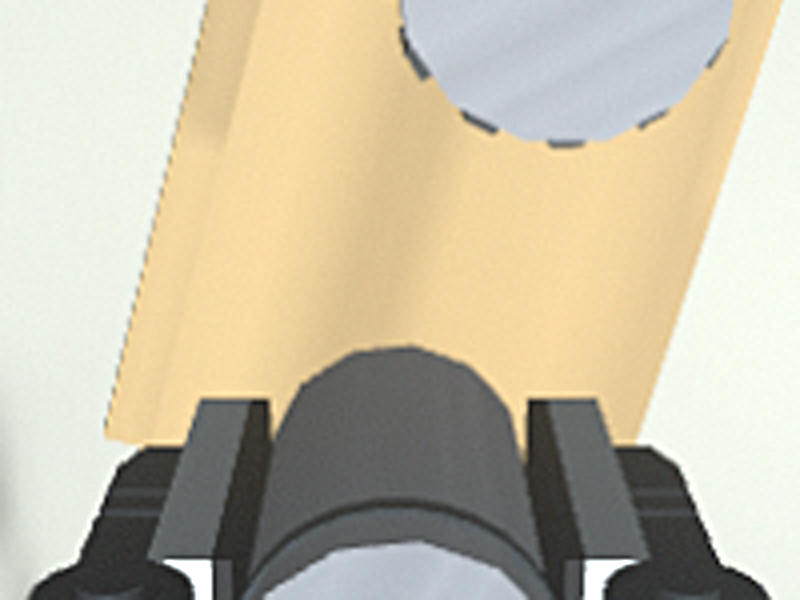

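The ring is still at the same pixel (306), and the shoulder edge at (325,266) fits a shoulder about 5.7 mm below the TCP. TCP z 0.0765 therefore puts the shoulder on the plate. It also means the earlier 0.058–0.063 was at or past strap contact. I'll release and rise.

Call:
{"method": "send_rows", "body": {"rows": [{"tx": 0,"ty": 0,"tz": 0,"roll": 0,"jaw": 6},{"tx": 0,"ty": 0,"tz": 0,"roll": 0,"jaw": 6},{"tx": 0,"ty": 0,"tz": 0,"roll": 0,"jaw": 6},{"tx": 0,"ty": 0,"tz": 0,"roll": 0,"jaw": 6},{"tx": 0,"ty": -0.7,"tz": 0,"roll": 0,"jaw": 6},{"tx": 0,"ty": -1.2,"tz": 0,"roll": 0,"jaw": 6},{"tx": 0,"ty": -1.5,"tz": 0,"roll": 0,"jaw": 6},{"tx": 0,"ty": -1.5,"tz": 0,"roll": 0,"jaw": 6}]}}

```text
t: 28.15
tcp_pos: [0.5117, -0.3149, 0.128]
eef_rot: [[0.999, 0.022, -0.04], [0.04, 0.015, 0.999], [0.022, -1.0, 0.014]]
ft_force: [0.1, -0.1, 0.4]
finger_gap: 0.0601
```

Call:
{"method": "send_rows", "body": {"rows": [{"tx": 0.4,"ty": 0,"tz": 1.8,"roll": 0,"jaw": 6},{"tx": 0.4,"ty": 0,"tz": 1.8,"roll": 0,"jaw": 6},{"tx": 0.4,"ty": 0,"tz": 1.7,"roll": 0,"jaw": 6},{"tx": 0,"ty": 0,"tz": 0,"roll": 0,"jaw": 6},{"tx": 0,"ty": 0.5,"tz": 0,"roll": 0,"jaw": 6},{"tx": 0,"ty": 0.7,"tz": 0,"roll": 0,"jaw": 6},{"tx": 0,"ty": 0.5,"tz": 0,"roll": 0,"jaw": 6},{"tx": 0,"ty": 0,"tz": 0,"roll": 0,"jaw": 6}]}}

```text
t: 29.15
tcp_pos: [0.5225, -0.2568, 0.1109]
eef_rot: [[0.999, 0.021, -0.041], [0.041, 0.015, 0.999], [0.022, -1.0, 0.014]]
ft_force: [-0.2, 0.3, 0.0]
finger_gap: 0.0602
```

```bash
python3 - <<'E'
from h import *
c=ctrl.camera('wrist');np.save('k.npy',c,allow_pickle=True)
im=c['img'];p=proj(c,[.5225,-.2598,.094])[0];print(p)
hs=cv2.cvtColor(im,cv2.COLOR_RGB2HSV);m=(((hs[...,1]<40)&(hs[...,2]>90))*255).astype('uint8')
n,l,st,ce=cv2.connectedComponentsWithStats(m);k=l[int(p[1]),int(p[0])];print(st[k],ce[k])
cx,cy=st[k][0]+st[k][2]/2,st[k][1]+st[k][3]/2
print('bolt',onz(c,cx,cy,.094),ctrl.get_obs()['tcp_pos'])
d=proj(c,[.5102,-.313,.115])[0];print('drift pred',d,im[int(min(d[1],479)),int(d[0])])
E
```

```text
[324.9 290.6]
[ 293  260   64   59 2895] [324.28013817 289.43419689]
bolt [ 0.5225 -0.2592  0.094 ] [ 0.52257914 -0.25696834  0.11116265]
drift pred [292.9 420.5] [20 20 20]
```

Call:
{"method": "send_rows", "body": {"rows": [{"tx": -0.05,"ty": 0.2,"tz": -0.2,"roll": 0,"jaw": 6},{"tx": -0.05,"ty": 0.5,"tz": -0.1,"roll": 0,"jaw": 6},{"tx": 0,"ty": 0.6,"tz": 0,"roll": 0,"jaw": 6},{"tx": 0,"ty": 0.6,"tz": 0,"roll": 0,"jaw": 6},{"tx": 0,"ty": 0.6,"tz": 0,"roll": 0,"jaw": 6},{"tx": 0,"ty": 0.6,"tz": 0,"roll": 0,"jaw": 6},{"tx": 0,"ty": 0.3,"tz": 0,"roll": 0,"jaw": 6},{"tx": 0,"ty": 0,"tz": 0,"roll": 0,"jaw": 6}]}}

```text
t: 30.2
tcp_pos: [0.5224, -0.26, 0.0746]
eef_rot: [[0.999, 0.022, -0.041], [0.04, 0.014, 0.999], [0.022, -1.0, 0.013]]
ft_force: [-0.3, 0.6, -0.3]
finger_gap: 0.0598
```

Well placed; I'll close and lift slightly.

Call:
{"method": "send_rows", "body": {"rows": [{"tx": 0,"ty": 0,"tz": 0,"roll": 0,"jaw": 1},{"tx": 0,"ty": 0,"tz": 0,"roll": 0,"jaw": 1},{"tx": 0,"ty": 0,"tz": 0,"roll": 0,"jaw": 1},{"tx": 0,"ty": 0,"tz": 0,"roll": 0,"jaw": 1},{"tx": 0,"ty": 0,"tz": 0,"roll": 0,"jaw": 1},{"tx": 0,"ty": 0,"tz": 0,"roll": 0,"jaw": 1},{"tx": 0,"ty": -0.3,"tz": 0,"roll": 0,"jaw": 1},{"tx": 0,"ty": -0.5,"tz": 0,"roll": 0,"jaw": 1}]}}

```text
t: 31.2
tcp_pos: [0.5219, -0.2599, 0.0829]
eef_rot: [[0.999, 0.021, -0.041], [0.04, 0.015, 0.999], [0.021, -1.0, 0.014]]
ft_force: [0.1, -0.3, -1.3]
finger_gap: 0.0267
```

Call:
{"method": "send_rows", "body": {"rows": [{"tx": 0,"ty": -1,"tz": 0,"roll": 0,"jaw": 1},{"tx": 0,"ty": -2,"tz": 0,"roll": 0,"jaw": 1},{"tx": 0,"ty": -2.5,"tz": 0,"roll": 0,"jaw": 1},{"tx": 0,"ty": -2.5,"tz": 0,"roll": 0,"jaw": 1},{"tx": 0,"ty": -2.5,"tz": 0,"roll": 0,"jaw": 1},{"tx": 0.5,"ty": -1.5,"tz": 2,"roll": 0,"jaw": 1},{"tx": 1,"ty": 0,"tz": 4,"roll": 0,"jaw": 1},{"tx": 1,"ty": 0,"tz": 5,"roll": 0,"jaw": 1}]}}

```text
t: 32.2
tcp_pos: [0.5396, -0.1564, 0.2149]
eef_rot: [[0.999, 0.026, -0.027], [0.027, 0.007, 1.0], [0.027, -1.0, 0.007]]
ft_force: [0.3, 0.5, -1.0]
finger_gap: 0.0269
```

Call:
{"method": "send_rows", "body": {"rows": [{"tx": 1,"ty": 0,"tz": 4,"roll": 0,"jaw": 1},{"tx": 1.3,"ty": 0,"tz": 5,"roll": 0,"jaw": 1},{"tx": 1.3,"ty": 1,"tz": 5,"roll": 0,"jaw": 1},{"tx": 1,"ty": 1.5,"tz": 4,"roll": 0,"jaw": 1},{"tx": 0.6,"ty": 1.5,"tz": 2.2,"roll": 0,"jaw": 1},{"tx": 0.2,"ty": 1.5,"tz": 1,"roll": 0,"jaw": 1},{"tx": 0,"ty": 0.5,"tz": 0,"roll": 0,"jaw": 1},{"tx": 0,"ty": 0,"tz": 0,"roll": 0,"jaw": 1}]}}

```text
t: 33.2
tcp_pos: [0.5906, 0.0672, 0.1625]
eef_rot: [[0.999, 0.032, -0.032], [0.032, 0.008, 0.999], [0.033, -0.999, 0.007]]
ft_force: [-0.4, -0.1, -1.9]
finger_gap: 0.0269
```

Call:
{"method": "send_rows", "body": {"rows": [{"tx": -0.2,"ty": 0,"tz": -0.2,"roll": 0,"jaw": 1},{"tx": -0.2,"ty": 0.5,"tz": -0.15,"roll": 0,"jaw": 1},{"tx": -0.1,"ty": 1,"tz": 0,"roll": 0,"jaw": 1},{"tx": 0,"ty": 1,"tz": 0,"roll": 0,"jaw": 1},{"tx": 0,"ty": 1,"tz": 0,"roll": 0,"jaw": 1},{"tx": 0,"ty": 0.8,"tz": 0,"roll": 0,"jaw": 1},{"tx": 0,"ty": 0,"tz": 0,"roll": 0,"jaw": 1},{"tx": 0,"ty": 0,"tz": 0,"roll": 0,"jaw": 1}]}}

```text
t: 34.2
tcp_pos: [0.5873, 0.0594, 0.1171]
eef_rot: [[0.999, 0.033, -0.026], [0.026, 0.006, 1.0], [0.034, -0.999, 0.005]]
ft_force: [-0.4, -0.1, -1.9]
finger_gap: 0.027
```

```bash
python3 - <<'E'
from h import *
o=ctrl.get_obs();T=o['tcp_pos'];print(T,o['ft_force'],o['eef_rot'].round(4).tolist())
c=ctrl.camera('wrist');np.save('l_wrist.npy',c,allow_pickle=True)
print('strap c',proj(c,[.5867,.064,.059]),'rim L R T',proj(c,[[.5767,.064,.059],[.5967,.064,.059],[.5867,.074,.059]]),'tip front',proj(c,T+[0,.006,-.0448]))
cv2.imwrite('pics/l.png',cv2.convertScaleAbs(cv2.resize(c['img'][200:320,245:405,::-1],(800,600),interpolation=cv2.INTER_CUBIC),alpha=1.5))
E
```

```text
[0.58728788 0.05937729 0.11710575] [-0.40785337 -0.1309967  -1.8872468 ] [[0.9991, 0.0334, -0.026], [0.0258, 0.0058, 0.9996], [0.0336, -0.9994, 0.0049]]
strap c [[321.3 247.5]] rim L R T [[303.2 247.2]
 [339.4 247.8]
 [321.8 230. ]] tip front [[323.2 252.5]]
```

View pics/l.png

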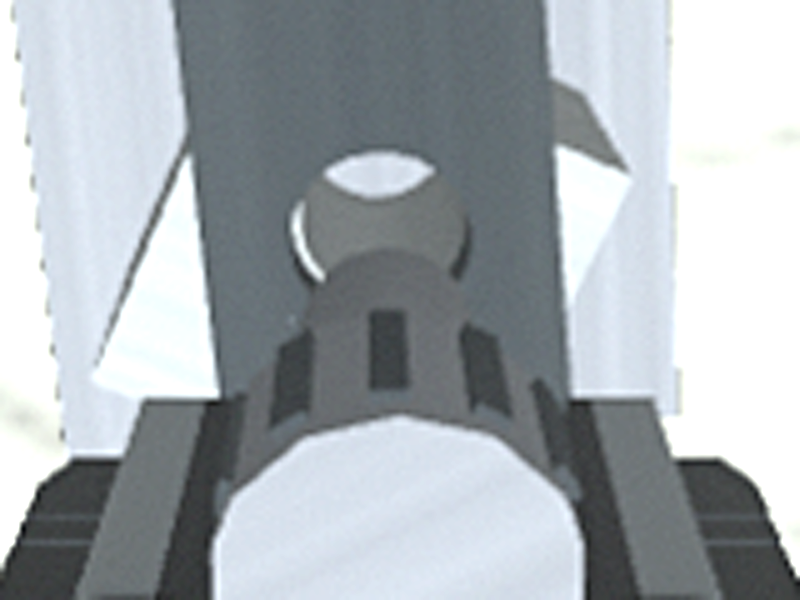

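The strap hole rim spans 303–339 px, as predicted. The bolt end at (322.4,249.6) is aligned in x and needs about +3 mm in y.

Call:
{"method": "send_rows", "body": {"rows": [{"tx": 0.02,"ty": 0,"tz": 0.15,"roll": 0,"jaw": 1},{"tx": 0.02,"ty": 0,"tz": 0.13,"roll": 0,"jaw": 1},{"tx": 0,"ty": 0.2,"tz": 0,"roll": 0,"jaw": 1},{"tx": -0.01,"ty": 0.3,"tz": 0,"roll": 0,"jaw": 1},{"tx": -0.01,"ty": 0.3,"tz": 0,"roll": 0,"jaw": 1},{"tx": -0.01,"ty": 0.2,"tz": 0,"roll": 0,"jaw": 1},{"tx": 0,"ty": 0.1,"tz": 0,"roll": 0,"jaw": 1},{"tx": 0,"ty": 0,"tz": 0,"roll": 0,"jaw": 1}]}}

```text
t: 35.25
tcp_pos: [0.5882, 0.0626, 0.1062]
eef_rot: [[0.999, 0.035, -0.026], [0.026, 0.006, 1.0], [0.035, -0.999, 0.005]]
ft_force: [0.2, 0.4, -1.1]
finger_gap: 0.0267
```

Call:
{"method": "send_rows", "body": {"rows": [{"tx": -0.08,"ty": 0.1,"tz": -0.03,"roll": 0,"jaw": 1},{"tx": -0.02,"ty": 0.2,"tz": 0,"roll": 0,"jaw": 1},{"tx": -0.01,"ty": 0.2,"tz": 0,"roll": 0,"jaw": 1},{"tx": -0.01,"ty": 0.2,"tz": 0,"roll": 0,"jaw": 1},{"tx": -0.01,"ty": 0.2,"tz": 0,"roll": 0,"jaw": 1},{"tx": -0.01,"ty": 0.2,"tz": 0,"roll": 0,"jaw": 1},{"tx": 0,"ty": 0.1,"tz": 0,"roll": 0,"jaw": 1},{"tx": 0,"ty": 0,"tz": 0,"roll": 0,"jaw": 1}]}}

```text
t: 36.25
tcp_pos: [0.5872, 0.0627, 0.0934]
eef_rot: [[0.999, 0.035, -0.026], [0.026, 0.007, 1.0], [0.035, -0.999, 0.006]]
ft_force: [0.0, 0.5, -2.3]
finger_gap: 0.0271
```

Call:
{"method": "send_rows", "body": {"rows": [{"tx": -0.01,"ty": 0.2,"tz": 0,"roll": 0,"jaw": 1},{"tx": -0.01,"ty": 0.2,"tz": 0,"roll": 0,"jaw": 1},{"tx": -0.01,"ty": 0.25,"tz": 0,"roll": 0,"jaw": 1},{"tx": -0.01,"ty": 0.25,"tz": 0,"roll": 0,"jaw": 1},{"tx": -0.01,"ty": 0.25,"tz": 0,"roll": 0,"jaw": 1},{"tx": -0.01,"ty": 0.25,"tz": 0,"roll": 0,"jaw": 1},{"tx": 0,"ty": 0.2,"tz": 0,"roll": 0,"jaw": 1},{"tx": 0,"ty": 0,"tz": 0,"roll": 0,"jaw": 1}]}}

```text
t: 37.25
tcp_pos: [0.5874, 0.0628, 0.0763]
eef_rot: [[0.999, 0.035, -0.026], [0.026, 0.006, 1.0], [0.036, -0.999, 0.006]]
ft_force: [-0.4, -0.2, -1.5]
finger_gap: 0.027
```

Going in freely. About 12 mm remain.

Call:
{"method": "send_rows", "body": {"rows": [{"tx": -0.01,"ty": 0.2,"tz": 0,"roll": 0,"jaw": 1},{"tx": -0.01,"ty": 0.2,"tz": 0,"roll": 0,"jaw": 1},{"tx": -0.01,"ty": 0.2,"tz": 0,"roll": 0,"jaw": 1},{"tx": 0,"ty": 0.15,"tz": 0,"roll": 0,"jaw": 1},{"tx": 0,"ty": 0.1,"tz": 0,"roll": 0,"jaw": 1},{"tx": 0,"ty": 0.1,"tz": 0,"roll": 0,"jaw": 1},{"tx": 0,"ty": 0.1,"tz": 0,"roll": 0,"jaw": 1},{"tx": 0,"ty": 0,"tz": 0,"roll": 0,"jaw": 1}]}}

```text
t: 38.25
tcp_pos: [0.5876, 0.0627, 0.0652]
eef_rot: [[0.999, 0.036, -0.026], [0.026, 0.006, 1.0], [0.036, -0.999, 0.005]]
ft_force: [-0.6, -0.6, -1.0]
finger_gap: 0.0269
```

Call:
{"method": "send_rows", "body": {"rows": [{"tx": 0,"ty": 0.1,"tz": 0,"roll": 0,"jaw": 1},{"tx": 0,"ty": 0.08,"tz": 0,"roll": 0,"jaw": 1},{"tx": 0,"ty": 0.05,"tz": 0,"roll": 0,"jaw": 1},{"tx": 0,"ty": 0,"tz": 0,"roll": 0,"jaw": 4},{"tx": 0,"ty": 0,"tz": 0,"roll": 0,"jaw": 5},{"tx": 0,"ty": 0,"tz": 0,"roll": 0,"jaw": 6},{"tx": 0,"ty": 0,"tz": 0,"roll": 0,"jaw": 6},{"tx": 0,"ty": 0,"tz": 0,"roll": 0,"jaw": 6}]}}

```text
t: 39.25
tcp_pos: [0.5889, 0.0627, 0.0641]
eef_rot: [[0.999, 0.039, -0.026], [0.026, 0.006, 1.0], [0.039, -0.999, 0.005]]
ft_force: [0.1, -0.1, -0.0]
finger_gap: 0.06
```

Call:
{"method": "send_rows", "body": {"rows": [{"tx": 0.02,"ty": -0.6,"tz": 0,"roll": 0,"jaw": 6},{"tx": 0.04,"ty": -1,"tz": 0,"roll": 0,"jaw": 6},{"tx": 0.05,"ty": -1.5,"tz": 0,"roll": 0,"jaw": 6},{"tx": 0.05,"ty": -2,"tz": 0,"roll": 0,"jaw": 6},{"tx": 0,"ty": -2,"tz": 0,"roll": 0,"jaw": 6},{"tx": 0,"ty": -2,"tz": -1,"roll": 0,"jaw": 6},{"tx": 0,"ty": -1,"tz": -2,"roll": 0,"jaw": 6},{"tx": 0,"ty": 0,"tz": 0,"roll": 0,"jaw": 6}]}}

```text
t: 40.25
tcp_pos: [0.5895, 0.0321, 0.176]
eef_rot: [[0.999, 0.047, -0.027], [0.027, 0.008, 1.0], [0.047, -0.999, 0.006]]
ft_force: [0.3, -0.3, 0.2]
finger_gap: 0.0596
```

```bash
python3 - <<'E'
from h import *
o=ctrl.get_obs();print(o['tcp_pos'],o['ft_force'])
w=ctrl.camera('wrist');s=ctrl.camera('scene');d=ctrl.camera('side')
p=proj(w,[.5873,.063,.083])[0].astype(int);print('wrist bolt pred',p)
def cr(c,x,y,wd):
    x=max(int(x),0);y=max(int(y),0);return cv2.resize(c['img'][y:y+wd*3//4,x:x+wd,::-1],(400,300),interpolation=cv2.INTER_CUBIC)
print('scene head z bottom/top pred',proj(s,[[.5873,.063,.059],[.5873,.063,.083]]),'drift',proj(s,[.5102,-.313,.115]))
cv2.imwrite('pics/m.png',np.vstack([np.hstack([cr(w,p[0]-70,p[1]-52,140),cr(s,400,245,100)]),np.hstack([cr(s,220,195,120),cr(d,275,150,80)])]))
E
```

```text
[0.58947047 0.03210646 0.17600878] [ 0.30626939 -0.27200065  0.24366928]
wrist bolt pred [316 190]
scene head z bottom/top pred [[441.8 286.2]
 [443.6 276.1]] drift [[254.5 216.8]]
```

View pics/m.png

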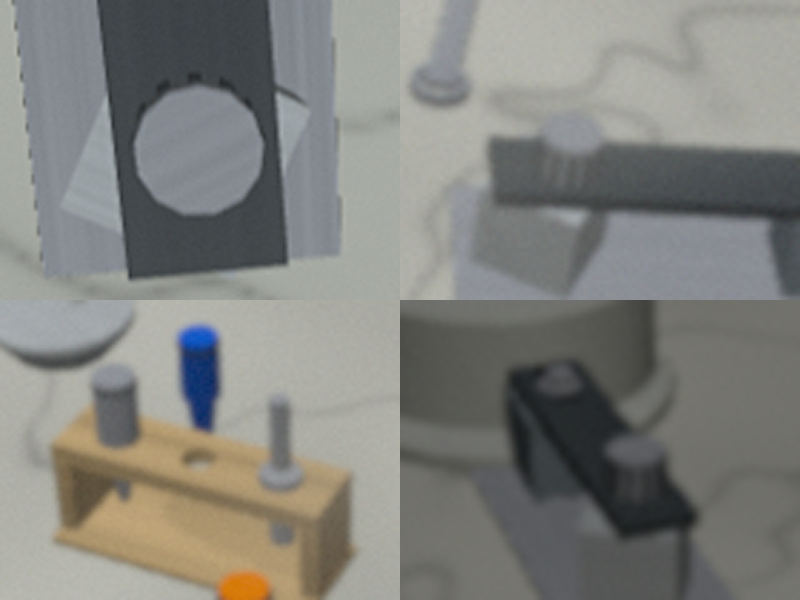

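The bolt head sits flat on the strap: its top is at scene (443,278), where a fully home head would be at about (444,276). The drift hangs upright in its stand hole at (254,217) as before, and the gripper is clear.

```bash
python3 -c "
from rig import ctrl
print(ctrl.close_job())"
```

```text
the job is handed in; nothing more can be done
None
```

I handed the job in at about 40 s of the 72 s limit. The grey drift went through the strap into the bracket and drew the strap hole into line. I then hung the drift back in its stand hole and dropped the grey bolt home.

**Last checks:**
- **Bolt:** the head sits flat on the strap, within about 2 px of where a fully home head should appear. It went in without resistance.
- **Drift:** it hangs upright in its original stand hole. I moved nothing else and saw nothing disturbed in the final crops.
- **Force:** the push on the strap at the readings peaked at about 13 N, against the 30 N limit. I only read the force between steps, so a brief higher peak could have gone unseen.

**What disagreed:**
- **Drift depth:** with the drift seated, the gripper read 5–6 mm lower than the strap height implied. Resistance rose softly rather than as a sharp stop. I took the shoulder to be down because the push built steadily from about the expected contact height and the wrist picture agreed.
- **Hole alignment:** after the drift came out, the strap and bracket holes were still about 1–2 mm out of line, within the bolt's clearance.
- **Tool tilt:** the tool gradually tilted to about 2.7° by the end, with no effect on the fits.
- **Pictures:** I viewed 14, which is four over the budget of 10.

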